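Log, fill and tip out the discard bin

ROBOT

A 6-joint arm with a two-finger parallel gripper is mounted at the origin on the work surface. World frame = base frame: x ahead of the robot, y to its left, z up, the work surface at z = 0. Lengths are in m, angles in rad, forces in N, time in s.
With the tool pointing down it reaches from about 0.35 to 0.85 m from the base axis. Payload 8.1 kg.
Tool frame: the origin (TCP) lies on the centre line of the jaws, within the pads' length; the fingertips stand 11 mm ahead of it and the grasp point (between the pads) lies 8 mm behind it (tip_reach is the z of the fingertips in the tool frame, in m); z points along the fingers, y is the direction in which the jaws open and shut (so a half turn about z gives the same grasp; the last joint's range is limited). The gripper opens to 93 mm and grips with 3 to 60 N. Pads are 15 mm wide; open, the fingers measure 128 mm over their backs; the gripper's body (75 mm by 188 mm) begins 65 mm behind the grasp point.
Start: joints at [-1.42, 0.13, 1.488, -0, 1.523, -0.085], TCP at [0.14, -0.583, 0.207] pointing down, gripper open.
Joint ranges: [-2.96, 2.96], [-0.89, 2.26], [0.02, 2.5], [-1.34, 4.48], [0, 2.73], [-2.66, 2.66]. Speed limits (rad/s): [2.39, 2.39, 2.79, 3.14, 3.14, 3.14].

INTERFACE

Orientations are given as a rotation vector (axis times angle).
In Python, from plant import read_state, read_camera, camera_params, close_job, silhouettes, tip_of, tip_reach gives the robot as it stands.
- The arm moves only by the shell command python3 -m creep 'ROWS' [FORCE]. ROWS is JSON, a list of rows, each a list of 5 numbers: the shift along the tool's x, y, z in m, then the turn about the tool's z in rad, then the closure in counts, from 0 (fully open) to 255 (shut). In form: [[dx, dy, dz, twist, gripper], ...]. A call has 1 to 12 rows; each row shifts and turns the commanded pose from where the row before left it, along the tool's axes as they then stand; what a row does not reach is not made up. A row lasts 1/12 s, in which the tool goes at most 41.7 mm and 7.16 degrees, less where a joint would pass 70% of its speed; a pose out of reach is approached as far as the arm can. A call is refused whole if a number of a shift passes 0.0417 or a number of a turn 0.125, either way. A call with a gripper value outside its range is refused whole. The fingers move at their own pace and stop on an object; FORCE is the grip in N (left out, the last holds). Time passes only in rows, so rows that do not move let the fingers close. It gives the time, the measured TCP pose, the force and the opening at its end, in the units of the state.
- read_state(): the state, without advancing time (a new reading comes with each control period).
- read_camera(name): name is "scene" or "top"; returns the picture (384x512x3 uint8, red, green, blue); there is no depth.
- camera_params(name): a dict with "fov_y" (degrees; the focal length in pixels is half the picture's height over the tangent of half this angle, whatever the lens; pixels are square), "cx", "cy" (the principal point, pixels), "position" and "rotation" of the camera in the world. Camera axes: x right, y down, z forward; pixel columns grow to the right and rows downward; lengths in m; the calibration is good to about 2 mm. A picture is of the moment at which its call begins. camera_params takes no time and is no camera call.
- close_job(): hands the job in, once; it reports no verdict.
Trained networks look in the newest picture that a camera, given by its name, has taken for a name from the list of things; names that differ only in an ending like _2 or _b are one class to them, and where a whole thing is asked for, a point or a joint stands for the part that bears it (a point fixed in the world has none). Each returns a list of dicts, best first, with "confidence" (0 to 1); they miss things now and then, are a little off and sometimes report something else, mostly with a low value. They report only what shows in the picture. A call takes as long as a camera call.
- silhouettes(camera, query): "region" (384x512 bool, what is visible of it) and "pixel" ([column, row] in pixels, amid what is visible of it).
- tip_of(camera, query): "pixel" ([column, row] in pixels: a listed point, or the origin of a listed thing).
The state is a dict: "t": time; "q": joint angles; "dq": joint speeds; "joint_torque": joint torques, N m; "tool_pos": TCP position; "orientation": TCP orientation; "force": force on the tool from outside, world axes, zero at the start; "wrist_torque": the same for the moment, N m; "opening": finger opening in m.
Only numpy, scipy, OpenCV 4.12 (cv2) and the standard library are available. Lean on these libraries where they do the work, as an engineer would, in place of code of your own. Each camera call takes 0.05 s, during which the arm holds its last target.

TASK

Clear the used specimen pots off the bench. First take the hand scanner and hold it steady on the bar-code label of the orange discard bin for about two seconds, and lay it back in its cradle; then collect all the used yellow pots in the bin where it stands, slide it up to the yellow edge stop and tip it over the stop onto the chute, past lying on its side, until every pot has run out into the white tray. Finally stand the empty bin upright on the deck again, and leave the amber jar and the other bottles where they are.

Things in the scene. Friction and masses are not known exactly. Their poses are not given: they have to be found in the camera images.
- stand: fixed steel tipping stand on the bench; its origin is on the bench under the foot of the edge stop. x runs along the stop, y is the tipping direction (deck at -y; chute and tray at +y), z up. The deck is flat, 120 mm above the bench, 170 mm wide (x), from y = -180 mm to 0, with 12 mm high side rails 162 mm apart. From the yellow stop a chute slopes down at 45 degrees, 115 mm long, 170 mm between its 18 mm side lips, to the tray.
- stop (a point): middle of the foot of the yellow edge stop, where it meets the deck. The stop is an upstand across the end of the deck, 12 mm high and 6 mm thick, its face towards the deck lying at y = 0 of this frame (axes as stand)
- tray (a point): middle of the inner floor (4 mm above the bench) of the fixed white autoclave tray under the chute: inside 202 mm (x) by 212 mm (y), walls 55 mm high; axes as stand
- bin_in (a point): middle of the inner floor of the orange discard bin (loose, 0.32 kg), 4 mm above its underside. The bin is open at the top, 140 mm (x) by 100 mm (y) outside, 95 mm high, walls 4 mm. At the start it stands on the deck, its +y side towards the stop with a gap. z points out of its mouth. Tipped over the stop onto the chute it has turned 135 degrees about its x axis (its mouth towards +y and down)
- bin_heel (a point): middle of the tip of the bin's base flange, a 4 mm thick, 12 mm wide ledge along the foot of its +y side (62 mm from the bin's middle, at the underside). Pushed up to the stop, this edge catches behind it and the bin turns about it; when the bin lies on the chute the flange hooks behind the stop and keeps it from sliding down
- bin_handle (a point): middle of the bin's steel grab bar, a round bar 12 mm thick and 100 mm long, parallel to the bin's x axis, 40 mm behind its -y wall and 17 mm above its rim (0, -90, 112 mm from the middle of its underside). Gripped lightly (about 10 N), the bar can turn between the fingers. Axes as the bin's
- bin_label (a point): middle of the barcode label (31 x 41 mm) in a holder on the bin's -x side, 83 mm from the bin's middle, 55 mm above its underside; z of this frame is the label's outward normal, leaning 40 degrees up from level towards the bin's -x
- scanner_center (a point): middle of the loose hand scanner, a grey block 100 mm (x) by 44 mm (y) by 28 mm (z), 90 g, blue button on top; it reads along its own +x
- scanner_window (a point): middle of the scanner's dark red window on its front end, 50 mm ahead of its middle; same axes. It reads a label that lies straight ahead on its x axis (within 15 mm), 20 to 160 mm in front of the window, and up to 55 degrees from square-on to the label
- cradle_seat (a point): where the scanner's middle lies when it is seated in its fixed black cradle, 32 mm above the bench: two saddles, 18 mm long, at x = -37 and +37 mm, their floors 18 mm above the bench, with lips 10 mm higher, 54 mm apart in y; open between the saddles for the fingers, apart from a spine 20 mm wide and 12 mm high. x is the scanner's length; either way round will do
- pot1_center (a point): middle of a used specimen pot: yellow contents, white screw cap, 36 mm across, 50 mm tall, 45 g, standing on the bench at the start (z is its axis); some pots may be absent
- pot2_center (a point): middle of a used specimen pot: yellow contents, white screw cap, 36 mm across, 50 mm tall, 45 g, standing on the bench at the start (z is its axis); some pots may be absent
- pot3_center (a point): middle of a used specimen pot: yellow contents, white screw cap, 36 mm across, 50 mm tall, 45 g, standing on the bench at the start (z is its axis); some pots may be absent
- pot4_center (a point): middle of a used specimen pot: yellow contents, white screw cap, 36 mm across, 50 mm tall, 45 g, standing on the bench at the start (z is its axis); some pots may be absent
- pot5_center (a point): middle of a used specimen pot: yellow contents, white screw cap, 36 mm across, 50 mm tall, 45 g, standing on the bench at the start (z is its axis); some pots may be absent
- jar: small amber glass jar with a black cap, 44 mm across, 55 mm tall, standing among the pots; leave it (origin at its underside)
- wash_bottle: white wash bottle with a bent spout, 64 mm across, about 220 mm tall, at the left; leave it (origin at its underside)
- buffer_bottle: clear bottle with a blue cap, 60 mm across, 130 mm tall, at the left; leave it (origin at its underside)

How it is judged:
On the way, in this order (a step that is already met when the one before it is completed fails the run):
1. the scanner is held steady on the bin's label for a second (x of bin_label in the frame of scanner_window between 0.02 and 0.16 m and y of bin_label in the frame of scanner_window between -0.016 and 0.016 m and z of bin_label in the frame of scanner_window between -0.015 and 0.015 m and z of scanner_window in the frame of bin_label above 0.01 m and angle between the x axis of scanner_window and the z axis of bin_label, either way round below 0.96 rad), for 1 s.
2. the scanner is back in its cradle (x of scanner_center in the frame of cradle_seat between -0.015 and 0.015 m and y of scanner_center in the frame of cradle_seat between -0.01 and 0.01 m and z of scanner_center in the frame of cradle_seat between -0.008 and 0.008 m and angle between the x axis of scanner_center and the x axis of cradle_seat, either way round below 0.15 rad), for 0.3 s.
3. all used pots are in the upright bin (x of pot1_center in the frame of bin_in between -0.068 and 0.068 m and y of pot1_center in the frame of bin_in between -0.048 and 0.048 m and z of pot1_center in the frame of bin_in between 0 and 0.1 m and x of pot2_center in the frame of bin_in between -0.068 and 0.068 m and y of pot2_center in the frame of bin_in between -0.048 and 0.048 m and z of pot2_center in the frame of bin_in between 0 and 0.1 m and x of pot3_center in the frame of bin_in between -0.068 and 0.068 m and y of pot3_center in the frame of bin_in between -0.048 and 0.048 m and z of pot3_center in the frame of bin_in between 0 and 0.1 m and x of pot4_center in the frame of bin_in between -0.068 and 0.068 m and y of pot4_center in the frame of bin_in between -0.048 and 0.048 m and z of pot4_center in the frame of bin_in between 0 and 0.1 m and x of pot5_center in the frame of bin_in between -0.068 and 0.068 m and y of pot5_center in the frame of bin_in between -0.048 and 0.048 m and z of pot5_center in the frame of bin_in between 0 and 0.1 m and angle between bin_handle's own z axis and vertical below 0.12 rad), for 0.3 s.
4. the bin is tipped over the stop past its side, its flange at the stop, and every pot has left it (angle between bin_handle's own z axis and vertical above 1.57 rad and y of bin_heel in the frame of stop between -0.035 and 0.035 m and z of bin_heel in the frame of stop between -0.02 and 0.04 m and (z of pot1_center in the frame of bin_in above 0.1 m or x of pot1_center in the frame of bin_in above 0.07 m or x of pot1_center in the frame of bin_in below -0.07 m or y of pot1_center in the frame of bin_in above 0.05 m or y of pot1_center in the frame of bin_in below -0.05 m) and (z of pot2_center in the frame of bin_in above 0.1 m or x of pot2_center in the frame of bin_in above 0.07 m or x of pot2_center in the frame of bin_in below -0.07 m or y of pot2_center in the frame of bin_in above 0.05 m or y of pot2_center in the frame of bin_in below -0.05 m) and (z of pot3_center in the frame of bin_in above 0.1 m or x of pot3_center in the frame of bin_in above 0.07 m or x of pot3_center in the frame of bin_in below -0.07 m or y of pot3_center in the frame of bin_in above 0.05 m or y of pot3_center in the frame of bin_in below -0.05 m) and (z of pot4_center in the frame of bin_in above 0.1 m or x of pot4_center in the frame of bin_in above 0.07 m or x of pot4_center in the frame of bin_in below -0.07 m or y of pot4_center in the frame of bin_in above 0.05 m or y of pot4_center in the frame of bin_in below -0.05 m) and (z of pot5_center in the frame of bin_in above 0.1 m or x of pot5_center in the frame of bin_in above 0.07 m or x of pot5_center in the frame of bin_in below -0.07 m or y of pot5_center in the frame of bin_in above 0.05 m or y of pot5_center in the frame of bin_in below -0.05 m)), for 0.2 s.
At the end, for the whole second after the job is handed in: The bin stands upright (within 7 degrees) on the deck behind the stop (flange at most 90 mm from it, at most 30 mm off the middle), every used pot lies in the white tray, and the scanner is seated in its cradle (within 15 mm along, 10 mm across, 8 mm in height and 8 degrees) (all of step 2 and angle between bin_handle's own z axis and vertical below 0.12 rad and y of bin_heel in the frame of stop between -0.09 and 0.012 m and x of bin_heel in the frame of stop between -0.03 and 0.03 m and z of bin_heel in the frame of stop between -0.01 and 0.012 m and x of pot1_center in the frame of tray between -0.107 and 0.107 m and y of pot1_center in the frame of tray between -0.11 and 0.112 m and z of each of pot1_center, pot2_center, pot3_center, pot4_center, pot5_center in the frame of tray below 0.085 m and x of pot2_center in the frame of tray between -0.107 and 0.107 m and y of pot2_center in the frame of tray between -0.11 and 0.112 m and x of pot3_center in the frame of tray between -0.107 and 0.107 m and y of pot3_center in the frame of tray between -0.11 and 0.112 m and x of pot4_center in the frame of tray between -0.107 and 0.107 m and y of pot4_center in the frame of tray between -0.11 and 0.112 m and x of pot5_center in the frame of tray between -0.107 and 0.107 m and y of pot5_center in the frame of tray between -0.11 and 0.112 m); the robot touches nothing.
It fails at once if the amber jar moved more than 40 mm or tipped over (distance of jar from where it was at the start of the episode above 0.04 m or angle between jar's own z axis and vertical above 0.5 rad).
It fails at once if the wash bottle or the clear bottle moved more than 40 mm or tipped over (distance of any of wash_bottle, buffer_bottle from where it was at the start of the episode above 0.04 m or angle between any of wash_bottle, buffer_bottle's own z axis and vertical above 0.5 rad).
Of pot1, pot2, pot3, pot4, pot5 only 3 to 5 are there at a start; the rules pass over those that are not, and their reading is None.
At some moment in a run one of pot1, pot2, pot3, pot4, pot5 may be knocked a few centimetres aside while the robot is not near it.
Once in a run the grip may slacken for a moment while it holds something.
It also fails if it takes over 210 s, if anything falls off the work surface, if the arm or the gripper's body presses on something with over 40 N, if the wrist force passes 120 N, or if a joint passes its speed limit or range.

## Working session

There is one attempt and no reset: what is moved stays moved. The work goes in short steps, Python scripts to look and compute and a shell command to move; the robot and the scene stay as the last step left them, time stands still between calls to the robot, and variables do not carry over. Pictures are saved under pics/ and viewed, and the job is handed in when it is done.

```bash
ls; mkdir -p pics
python3 - <<'E'
from plant import *
import cv2
s=read_state();print({k:(v if not hasattr(v,'__len__') else [round(float(a),4) for a in v]) for k,v in s.items()})
print(tip_reach)
for n in("scene","top"):
    p=camera_params(n);print(n,p)
    im=read_camera(n);cv2.imwrite(f"pics/a_{n}.png",im[:,:,::-1])
E
```

```text
pics
{'t': 0.0, 'q': [-1.4204, 0.1311, 1.4893, -0.0, 1.523, -0.0854], 'dq': [0.002, 0.0007, -0.0003, -0.0005, 0.0022, -0.0007], 'joint_torque': [0.0018, -55.9847, -49.1749, 0.077, 0.036, -0.0001], 'tool_pos': [0.1401, -0.5828, 0.2058], 'orientation': [-3.118, -0.3694, 0.0001], 'force': [-0.197, -0.0544, 0.5588], 'wrist_torque': [-0.0272, -0.025, -0.0318], 'opening': 0.09302971002502605}
0.011
scene {'fov_y': 51.17071107417777, 'cx': 254.04224016426187, 'cy': 194.91519210569163, 'position': array([ 1.29125875, -0.08864952,  0.90258471]), 'rotation': array([-1.89262841, -1.54859758,  0.65260389])}
top {'fov_y': 52.6519604797736, 'cx': 251.2731965894328, 'cy': 190.65129753157345, 'position': array([0.29466143, 0.05709757, 1.43842537]), 'rotation': array([-2.13252742,  2.13341667, -0.17805203])}
```

```bash
cat > h.py <<'E'
import numpy as np, cv2
from plant import *
from scipy.spatial.transform import Rotation as R
def cam(n):
    p=camera_params(n); f=192/np.tan(np.radians(p['fov_y']/2))
    return p['position'],R.from_rotvec(p['rotation']).as_matrix(),f,p['cx'],p['cy']
def ray(n,px):
    c,M,f,cx,cy=cam(n); d=M@np.array([(px[0]-cx)/f,(px[1]-cy)/f,1]); return c,d/np.linalg.norm(d)
def at_z(n,px,z):
    c,d=ray(n,px); return c+d*(z-c[2])/d[2]
def proj(n,P):
    c,M,f,cx,cy=cam(n); v=M.T@(np.asarray(P)-c); return np.array([f*v[0]/v[2]+cx,f*v[1]/v[2]+cy])
def tri(a,b):
    (c1,d1),(c2,d2)=ray('scene',a),ray('top',b)
    A=np.stack([d1,-d2],1); t=np.linalg.lstsq(A,c2-c1,rcond=None)[0]
    p,q=c1+t[0]*d1,c2+t[1]*d2; return (p+q)/2,np.linalg.norm(p-q)
def st():
    s=read_state(); T=R.from_rotvec(s['orientation'])
    print('t %.2f'%s['t'],'pos',np.round(s['tool_pos'],4),'x',np.round(T.as_matrix()[:,0],3),'y',np.round(T.as_matrix()[:,1],3),'z',np.round(T.as_matrix()[:,2],3),'q',np.round(s['q'],2),'F',np.round(s['force'],1),'open %.4f'%s['opening'])
    return s
def snap(name,crop=None,k=2,cams=('scene','top')):
    for n in cams:
        im=read_camera(n)
        if crop and n in crop:
            a,b,c,d=crop[n]; im=im[b:d,a:c]
            im=cv2.resize(im,None,fx=k,fy=k,interpolation=cv2.INTER_CUBIC)
        cv2.imwrite(f'pics/{name}_{n}.png',im[:,:,::-1])
E
python3 - <<'E'
from h import *
for n in("scene","top"): read_camera(n)
Q="stop tray bin_in bin_heel bin_handle bin_label scanner_center scanner_window cradle_seat pot1_center jar stand wash_bottle buffer_bottle".split()
import json
for q in Q:
    r={}
    for n in("scene","top"):
        l=tip_of(n,q); r[n]=l
        print(q,n,[(np.round(a['pixel'],1).tolist(),round(float(a['confidence']),2)) for a in l[:6]])
    if r['scene'] and r['top']:
        p,e=tri(r['scene'][0]['pixel'],r['top'][0]['pixel']); print('   ->',np.round(p,4),round(e,4))
print(read_state()['t'])
E
```

```text
stop scene [([240.2, 230.1], 0.72)]
stop top [([266.6, 162.7], 0.91)]
   -> [0.6191 0.0079 0.1139] 0.0053
tray scene [([296.6, 247.7], 0.89)]
tray top [([221.3, 171.5], 0.95)]
   -> [ 0.6139  0.1729 -0.0068] 0.001
bin_in scene [([206.2, 233.9], 0.95)]
bin_in top [([290.5, 163.1], 0.69), ([345.4, 184.6], 0.64), ([342.6, 213.1], 0.23)]
   -> [ 0.6167 -0.0776  0.1162] 0.0011
bin_heel scene [([229.3, 226.5], 0.67)]
bin_heel top [([269.6, 162.9], 0.56), ([343.0, 216.1], 0.44)]
   -> [ 0.6141 -0.0105  0.1271] 0.0119
bin_handle scene [([163.3, 205.8], 0.78)]
bin_handle top [([321.6, 154.3], 0.8), ([219.7, 169.6], 0.68)]
   -> [ 0.6161 -0.166   0.2366] 0.0009
bin_label scene [([198.4, 193.5], 0.6)]
bin_label top [([288.9, 186.1], 0.59)]
   -> [ 0.5243 -0.074   0.1716] 0.0164
scanner_center scene [([306.0, 193.3], 0.83)]
scanner_center top []
scanner_window scene [([292.8, 192.0], 0.71)]
scanner_window top [([209.3, 222.9], 0.74)]
   -> [0.4159 0.2132 0.02  ] 0.0009
cradle_seat scene [([306.8, 194.8], 0.67)]
cradle_seat top [([196.8, 217.6], 0.43)]
   -> [0.4349 0.2569 0.0177] 0.0048
pot1_center scene [([305.0, 190.5], 0.56)]
pot1_center top [([262.6, 169.0], 0.73)]
   -> [0.5975 0.0977 0.2244] 0.1591
jar scene [([85.5, 267.6], 0.64)]
jar top [([372.4, 187.1], 0.49)]
   -> [ 0.5564 -0.4104 -0.0203] 0.014
stand scene [([240.0, 257.1], 0.93)]
stand top [([264.9, 167.0], 0.61)]
   -> [0.6273 0.007  0.0103] 0.0017
wash_bottle scene [([398.6, 226.2], 0.88), ([292.5, 196.2], 0.5), ([237.3, 230.6], 0.22)]
wash_bottle top [([134.8, 174.1], 0.93), ([339.0, 216.2], 0.16)]
   -> [ 6.010e-01  4.961e-01 -3.000e-04] 0.0091
buffer_bottle scene [([371.9, 189.5], 0.6)]
buffer_bottle top [([142.3, 217.2], 0.69), ([344.3, 183.9], 0.16)]
   -> [0.4401 0.4685 0.0045] 0.0106
1.6
```

```bash
python3 - <<'E'
import cv2
a=cv2.imread('pics/a_scene.png');cv2.imwrite('pics/b1.png',cv2.resize(a[150:300,60:360],None,fx=2.6,fy=2.6,interpolation=2))
a=cv2.imread('pics/a_top.png');cv2.imwrite('pics/b2.png',cv2.resize(a[110:250,170:400],None,fx=3.4,fy=3.4,interpolation=2))
E
python3 - <<'E'
from h import *
f=lambda x,y:(170+(x+.5)/3.4-.5,110+(y+.5)/3.4-.5)
for nm,z,pts in [('rim',.215,[(357,86),(466,86),(470,238),(357,238)]),('yellow',.132,[(327,92),(323,258)]),('tray rim',.055,[(62,90),(53,292)]),('caps',.05,[(436,374),(585,344),(605,252)]),('jar',.055,[(710,250)]),('scanner corners',.046,[(48,345),(136,343),(140,391),(52,395)]),('blue',.046,[(119,364)])]:
    for p in pts: print(nm,np.round(at_z('top',f(*p),z),4))
g=lambda x,y:(60+(x+.5)/2.6-.5,150+(y+.5)/2.6-.5)
for nm,z,pts in [('rim',.215,[(314,103),(420,92),(442,203),(325,213)]),('caps',.05,[(195,175),(169,250)]),('jar',.055,[(55,266)]),('yellow top',.132,[(453,138),(478,270)]),('bar',.232,[(271,108),(277,194)])]:
    for p in pts: print('S',nm,np.round(at_z('scene',g(*p),z),4))
read_camera('scene');read_camera('top')
for n in('scene','top'):
  for q in('pot1_center','jar','scanner_center'):
    for r in silhouettes(n,q)[:8]: print(n,q,np.round(r['pixel'],1),round(float(r['confidence']),2),r['region'].sum(), np.round(at_z(n,r['pixel'],.03),3))
E
```

```text
rim [ 0.6874 -0.0177  0.215 ]
rim [ 0.6873 -0.1228  0.215 ]
rim [ 0.538  -0.1229  0.215 ]
rim [ 0.5381 -0.0162  0.215 ]
yellow [0.7077 0.0081 0.132 ]
yellow [0.5341 0.0133 0.132 ]
tray rim [0.7345 0.294  0.055 ]
tray rim [0.5117 0.2975 0.055 ]
caps [ 0.4248 -0.1078  0.05  ]
caps [ 0.4565 -0.266   0.05  ]
caps [ 0.5555 -0.2913  0.05  ]
jar [ 0.5566 -0.4021  0.055 ]
scanner corners [0.4562 0.3028 0.046 ]
scanner corners [0.4583 0.2094 0.046 ]
scanner corners [0.4073 0.2043 0.046 ]
scanner corners [0.4032 0.2971 0.046 ]
blue [0.4359 0.227  0.046 ]
S rim [ 0.5446 -0.1248  0.215 ]
S rim [ 0.5494 -0.0231  0.215 ]
S rim [ 0.6941 -0.0243  0.215 ]
S rim [ 0.6853 -0.1251  0.215 ]
S caps [ 0.456  -0.2708  0.05  ]
S caps [ 0.5584 -0.2961  0.05  ]
S jar [ 0.5609 -0.4078  0.055 ]
S yellow top [0.5361 0.0085 0.132 ]
S yellow top [0.7091 0.0033 0.132 ]
S bar [ 0.562  -0.1636  0.232 ]
S bar [ 0.6708 -0.1628  0.232 ]
scene pot1_center [264.9 249.8] 0.37 11455 [0.631 0.075 0.03 ]
scene jar [ 80.2 259.1] 0.6 373 [ 0.564 -0.416  0.03 ]
scene scanner_center [306.8 192.1] 0.64 466 [0.435 0.253 0.03 ]
top jar [376.4 186.8] 0.42 144 [ 0.548 -0.402  0.03 ]
top jar [293.5 160.5] 0.42 2052 [ 0.648 -0.098  0.03 ]
top scanner_center [294.1 159.2] 0.7 2016 [ 0.653 -0.101  0.03 ]
top scanner_center [196.9 219.5] 0.61 372 [0.427 0.257 0.03 ]
```

```bash
python3 -c "
from h import *
st()"; python3 -m creep '[[0,0,0,0,0]]'
```

```text
t 2.00 pos [ 0.1402 -0.5834  0.2069] x [0.972 0.234 0.   ] y [ 0.234 -0.972  0.   ] z [ 0. -0. -1.] q [-1.42  0.13  1.49  0.    1.52 -0.09] F [-0.3  0.3 -0.9] open 0.0930
t: 2.08
tool_pos: [0.1402, -0.5834, 0.2068]
orientation: [3.12, 0.37, 0.0]
force: [0.7, 0.5, 0.6]
opening: 0.0931
```

```bash
python3 -m creep '[[0,0,-0.03,0.118,0],[0,0,-0.03,0.118,0],[0.026,-0.024,0,0,0],[0.026,-0.024,0,0,0],[0.026,-0.024,0,0,0],[0.026,-0.024,0,0,0],[0.026,-0.024,0,0,0],[0.026,-0.024,0,0,0],[0.026,-0.024,0,0,0],[0.026,-0.024,0,0,0],[0.026,-0.024,0,0,0],[0.026,-0.024,0,0,0]]' 20;python3 -c "
from h import *
st()"
```

```text
t: 3.08
tool_pos: [0.4013, -0.3421, 0.2671]
orientation: [3.141, -0.0, 0.001]
force: [0.5, -0.7, 0.3]
opening: 0.0929
t 3.08 pos [ 0.4013 -0.3421  0.2671] x [ 1. -0.  0.] y [-0. -1.  0.] z [ 0. -0. -1.] q [-0.8  -0.09  1.6   0.    1.63  0.77] F [ 0.5 -0.7  0.3] open 0.0929
```

```bash
python3 -m creep '[[0,-0.041,0,0,0],[0,-0.041,0,0,0],[0,-0.041,0,0,0],[0,-0.041,0,0,0],[0,-0.041,0,0,0],[0,-0.041,0,0,0],[0,-0.041,0,0,0],[0,-0.041,0,0,0],[0,-0.041,0,0,0],[0,-0.041,0,0,0],[0,-0.041,0,0,0],[0,-0.041,0,0,0]]';python3 -m creep '[[0.015,-0.035,0,0,0],[0.015,-0.035,0,0,0],[0,-0.03,0,-0.121,0],[0,0,0,-0.121,0],[0,0,0,-0.121,0],[0,0,0,-0.121,0],[0,0,0,-0.121,0],[0,0,0,-0.121,0],[0,0,0,-0.121,0],[0,0,0,-0.121,0],[0,0,0,-0.121,0],[0,0,0,-0.121,0]]';python3 -m creep '[[0,0,0,-0.121,0],[0,0,0,-0.121,0],[0,0,0,-0.121,0],[0,0,0,0,0]]';python3 -c "
from h import *
st()
snap('c',{'scene':(230,120,400,260),'top':(130,150,300,290)},4)
for n in('scene','top'):print(n,proj(n,read_state()['tool_pos']+np.array([0,0,-.011])))"
```

```text
t: 4.08
tool_pos: [0.3999, 0.1506, 0.2673]
orientation: [-3.141, 0.0, -0.002]
force: [1.8, -0.9, 0.3]
opening: 0.0927
t: 5.08
tool_pos: [0.4304, 0.2486, 0.2669]
orientation: [2.579, 1.794, 0.0]
force: [0.6, -0.3, 0.0]
opening: 0.093
t: 5.42
tool_pos: [0.4303, 0.2486, 0.2669]
orientation: [2.213, 2.23, 0.0]
force: [-0.2, 0.2, 0.5]
opening: 0.093
t 5.42 pos [0.4303 0.2486 0.2669] x [-0.008  1.     0.   ] y [1.    0.008 0.   ] z [ 0.  0. -1.] q [ 0.42 -0.17  1.67 -0.    1.64  0.41] F [-0.2  0.2  0.5] open 0.0930
scene [312.22124469 132.00962152]
top [189.3704198  211.58334817]
```

Run:
```python
from h import *
for dx in(.0465,.064): 
  for dy in(-.0075,.0075): print(proj('scene',[.4303+dx,.2486+dy,.256])*4-[920,480])
g=lambda x,y:(230+(x+.5)/4-.5,120+(y+.5)/4-.5)
for p in [(243,285),(352,251),(374,274),(255,308)]: print(np.round(at_z('scene',g(*p),.046),4))
```

```text
[339.04768719  89.22009812]
[360.56965541  86.53402802]
[347.12314463 104.94872966]
[368.87830099 102.19998005]
[0.4355 0.1988 0.046 ]
[0.4149 0.2933 0.046 ]
[0.4437 0.3019 0.046 ]
[0.4618 0.2011 0.046 ]
```

```bash
python3 - <<'E'
from h import *
snap('d',{'scene':(200,0,400,230)},3,('scene',))
E
python3 - <<'E'
import cv2
a=cv2.imread('pics/a_top.png');cv2.imwrite('pics/e1.png',cv2.resize(a[200:240,172:222],None,fx=14,fy=14,interpolation=2))
a=cv2.imread('pics/a_scene.png');cv2.imwrite('pics/e2.png',cv2.resize(a[172:212,280:332],None,fx=14,fy=14,interpolation=2))
E
python3 - <<'E'
from h import *
f=lambda x,y:(172+(x+.5)/14-.5,200+(y+.5)/14-.5)
g=lambda x,y:(280+(x+.5)/14-.5,172+(y+.5)/14-.5)
def ln(n,pts,z):
    a,b=[at_z(n,p,z) for p in pts]; d=b-a; print(n,np.round(a,4),np.round(b,4),'mid',np.round((a+b)/2,4),'off -y deg',np.degrees(np.arctan2(d[0],-d[1])))
ln('top',[f(290,262),f(463,240)],.047)
ln('top',[f(178,272),f(463,240)],.047)
ln('top',[f(211,285),f(495,250)],.026)
ln('scene',[g(430,208),g(258,255)],.047)
ln('scene',[g(555,187),g(258,255)],.047)
# face ends top: left edge mid (160,280)? front edge (545,240)
ln('top',[f(160,272),f(540,235)],.044)
ln('scene',[g(572,190),g(165,285)],.044)
E
```

```text
top [0.4303 0.2714 0.047 ] [0.4359 0.2271 0.047 ] mid [0.4331 0.2492 0.047 ] off -y deg 7.259780715755474
top [0.4277 0.3001 0.047 ] [0.4359 0.2271 0.047 ] mid [0.4318 0.2636 0.047 ] off -y deg 6.412630791713208
top [0.4263 0.295  0.026 ] [0.4354 0.2212 0.026 ] mid [0.4309 0.2581 0.026 ] off -y deg 7.033700252827876
scene [0.4291 0.2646 0.047 ] [0.4362 0.2228 0.047 ] mid [0.4327 0.2437 0.047 ] off -y deg 9.616783917408988
scene [0.4281 0.2941 0.047 ] [0.4362 0.2228 0.047 ] mid [0.4322 0.2584 0.047 ] off -y deg 6.523969236470033
top [0.428  0.3052 0.044 ] [0.4375 0.2076 0.044 ] mid [0.4327 0.2564 0.044 ] off -y deg 5.561324695345702
scene [0.4268 0.2988 0.044 ] [0.4384 0.2011 0.044 ] mid [0.4326 0.25   0.044 ] off -y deg 6.816510390448884
```

```bash
python3 -m creep '[[0.0055,0.002,0,-0.115,0],[0,0,0.04,0,0],[0,0,0.04,0,0],[0,0,0.04,0,0],[0,0,0.04,0,0],[0,0,0.035,0,0],[0,0,0.025,0,0],[0,0,0,0,0]]'; python3 -c "
from h import *
st()
snap('f',{'scene':(260,120,360,230)},6,('scene',))"
```

```text
t: 6.23
tool_pos: [0.4277, 0.2519, 0.0406]
orientation: [-2.089, -2.341, 0.015]
force: [-0.6, -0.1, -0.5]
opening: 0.093
t 6.23 pos [0.4277 0.2519 0.0406] x [-0.114  0.994 -0.003] y [ 0.993  0.114 -0.01 ] z [-0.009 -0.004 -1.   ] q [ 0.43  0.01  1.93 -0.    1.21  0.32] F [-0.6 -0.1 -0.5] open 0.0930
```

```bash
python3 -m creep '[[0,0,0,0,0],[0,0,0,0,0]]'; python3 -c "
from h import *
s=st()
M=R.from_rotvec(s['orientation']).as_matrix();p=s['tool_pos']
for v in ([0,.0465,.011],[0,.064,.011],[-.0075,.05,-.04]): print((proj('scene',p+M@v)-[260,120])*6)
for q in ([.4384,.2058,.018],[.427,.303,.018]): print((proj('scene',np.array(q)+[.022,0,0])-[260,120])*6)
"
```

```text
t: 6.45
tool_pos: [0.4343, 0.2549, 0.0495]
orientation: [2.088, 2.345, 0.006]
force: [0.2, -0.2, 1.1]
opening: 0.0928
t 6.45 pos [0.4343 0.2549 0.0495] x [-0.116  0.993  0.001] y [0.993 0.116 0.004] z [ 0.004  0.002 -1.   ] q [0.43 0.   1.92 0.   1.22 0.31] F [ 0.2 -0.2  1.1] open 0.0928
[321.78522598 479.1636829 ]
[336.11025696 502.47437059]
[321.20157762 413.65756397]
[204.62310288 495.3079725 ]
[377.51919877 454.09135956]
```

```bash
python3 -m creep '[[0,-0.002,0.013,0,0],[0,0,0.012,0,0],[0,0,0,0,0],[0,0,0,0,0]]'; python3 -m creep '[[0,0,0,0,120],[0,0,0,0,160],[0,0,0,0,200],[0,0,0,0,200],[0,0,0,0,200],[0,0,0,0,200],[0,0,0,0,200],[0,0,0,0,200]]' 20; python3 -c "
from h import *
st()
snap('g',{'scene':(260,120,360,230)},6,('scene',))"
```

```text
t: 6.78
tool_pos: [0.4303, 0.2538, 0.0221]
orientation: [-2.088, -2.347, 0.0]
force: [-0.5, -0.6, -0.5]
opening: 0.0931
t: 7.45
tool_pos: [0.4304, 0.2538, 0.0219]
orientation: [2.088, 2.347, 0.0]
force: [0.1, -0.1, -0.5]
opening: 0.0439
t 7.45 pos [0.4304 0.2538 0.0219] x [-0.117  0.993  0.   ] y [0.993 0.117 0.   ] z [ 0.  0. -1.] q [ 0.43  0.04  1.94 -0.    1.16  0.31] F [ 0.1 -0.1 -0.5] open 0.0439
```

```bash
python3 -m creep '[[0,0,-0.01,0,200],[0,0,-0.025,0,200],[0,0,-0.035,0,200],[0,0,-0.035,0,200],[0,0,-0.035,0,200],[0,0,-0.02,0,200]]' 25; python3 -c "
from h import *
st()
read_camera('scene');read_camera('top')
for n,q in (('scene',[198.4,193.5]),('top',[288.9,186.1])): print(at_z(n,q,.175), proj(n,[.5325,-.071,.175]))
for n in('scene','top'):
  for qq in ('bin_label','bin_in'): print(n,qq,tip_of(n,qq)[:2])
"; python3 -m creep '[[0,0,0,-0.12,200],[0,0,0,-0.12,200],[0,0,0,-0.12,200],[0,0,0,-0.12,200],[0,0,0,-0.12,200],[0,0,0,-0.12,200],[0,0,0,-0.12,200],[0,0,0,-0.12,200],[0,0,0,-0.12,200],[0,0,0,-0.12,200],[0,0,0,-0.12,200],[0,0,0,-0.12,200]]'; python3 -c "
from h import *
st()
snap('i',{'scene':(210,80,380,230)},4,('scene',))"
```

```text
t: 8.0
tool_pos: [0.4317, 0.2545, 0.1871]
orientation: [2.086, 2.346, 0.008]
force: [0.5, 0.3, -0.4]
opening: 0.044
t 8.00 pos [0.4317 0.2545 0.1871] x [-0.117  0.993  0.002] y [0.993 0.117 0.005] z [ 0.005  0.002 -1.   ] q [ 0.43 -0.14  1.79  0.    1.48  0.31] F [ 0.5  0.3 -0.4] open 0.0440
[ 0.52644035 -0.08218634  0.175     ] [202.93487096 194.49667098]
[ 0.52425302 -0.06549457  0.175     ] [290.52136039 183.64907692]
scene bin_label [{'pixel': [197.8, 193.0], 'confidence': 0.8}]
scene bin_in [{'pixel': [208.7, 230.5], 'confidence': 0.7}]
top bin_label [{'pixel': [292.6, 186.9], 'confidence': 0.71}]
top bin_in [{'pixel': [287.5, 163.9], 'confidence': 0.97}]
t: 9.3
tool_pos: [0.4291, 0.2532, 0.1795]
orientation: [-0.012, -3.138, 0.003]
force: [1.3, -0.2, -0.7]
opening: 0.0438
t 9.30 pos [0.4291 0.2532 0.1795] x [-1.     0.008  0.004] y [ 0.008  1.    -0.002] z [-0.004 -0.002 -1.   ] q [ 0.43 -0.13  1.8  -0.    1.48 -1.13] F [ 1.3 -0.2 -0.7] open 0.0438
```

```bash
python3 -m creep '[[0.009,-0.03,0,0,200],[0,-0.04,0,0,200],[0,-0.04,0,0,200],[0,-0.04,0,0,200],[0,-0.04,0,0,200],[0,-0.04,0,0,200],[0,-0.04,0,0,200],[0,-0.035,0,0,200],[0,-0.02,0.013,0,200],[0,0,0,0,200]]'; python3 -c "
from h import *
s=st()
snap('j',{'scene':(130,80,280,230),'top':(230,130,360,260)},5)
"
```

```text
t: 10.18
tool_pos: [0.4148, -0.0742, 0.1656]
orientation: [-0.033, -3.137, 0.0]
force: [-0.7, 0.3, -1.8]
opening: 0.044
t 10.18 pos [ 0.4148 -0.0742  0.1656] x [-1.     0.021  0.005] y [ 0.021  1.    -0.   ] z [-0.005 -0.    -1.   ] q [-0.3  -0.35  2.01 -0.    1.49 -1.85] F [-0.7  0.3 -1.8] open 0.0440
```

```bash
python3 -m creep '[[0,0,0,0,200],[0,0,0,0,200],[0,0,0,0,200],[0,0,0,0,200],[0,0,0,0,200],[0,0,0,0,200],[0,0,0,0,200],[0,0,0,0,200],[0,0,0,0,200],[0,0,0,0,200],[0,0,0,0,200],[0,0,0,0,200]]'; python3 -m creep '[[0,0,0,0,200],[0,0,0,0,200],[0,0,0,0,200],[0,0,0,0,200],[0,0,0,0,200],[0,0,0,0,200],[0,0,0,0,200],[0,0,0,0,200],[0,0,0,0,200],[0,0,0,0,200],[0,0,0,0,200],[0,0,0,0,200]]';python3 -c "
from h import *
s=st()
snap('k',{'scene':(130,80,280,230),'top':(230,130,360,260)},5,('scene',))
g=lambda x,y:(210+(x+.5)/4-.5,80+(y+.5)/4-.5)
# cradle lips tops z=.028
"
```

```text
t: 11.28
tool_pos: [0.4169, -0.0711, 0.1688]
orientation: [-0.022, -3.141, 0.0]
force: [0.3, -0.6, -0.5]
opening: 0.0437
t: 12.28
tool_pos: [0.4169, -0.071, 0.1689]
orientation: [0.022, 3.141, 0.0]
force: [0.0, -0.2, -0.5]
opening: 0.0442
t 12.28 pos [ 0.4169 -0.071   0.1689] x [-1.     0.014 -0.   ] y [0.014 1.    0.   ] z [ 0.  0. -1.] q [-0.29 -0.35  2.    0.    1.49 -1.85] F [ 0.  -0.2 -0.5] open 0.0442
```

```bash
python3 -m creep '[[0,-0.006,0.005,0,200],[0,0,0,0,200],[0,0,0,0,200],[0,0,0,0,200],[0,0,0,0,200],[0,0,0,0,200],[0,0,0,0,200],[0,0,0,0,200],[0,0,0,0,200],[0,0,0,0,200],[0,0,0,0,200],[0,0,0,0,200]]'; python3 -m creep '[[0,0,0,0,200],[0,0,0,0,200],[0,0,0,0,200],[0,0,0,0,200],[0,0,-0.03,0,200],[0.005,0.04,0,0,200],[0,0.04,0,0,200],[0,0.04,0,0,200],[0,0.04,0,0,200],[0,0.04,0,0,200],[0,0.04,0,0,200],[0,0.04,0,0,200]]';python3 -m creep '[[0,0.032,0,0.12,200],[0,0,0,0.12,200],[0,0,0,0.12,200],[0,0,0,0.12,200],[0,0,0,0.12,200],[0,0,0,0.12,200],[0,0,0,0.12,200],[0,0,0,0.12,200],[0,0,0,0.12,200],[0,0,0,0.12,200],[0,0,0,0.12,200],[0,0,0,0.12,200]]'; python3 -m creep '[[0,0,0,0,200],[0,0,0,0,200]]';python3 -c "
from h import *
s=st()
snap('l',{'scene':(210,80,380,230),'top':(130,150,300,290)},4)"
```

```text
t: 13.33
tool_pos: [0.4168, -0.077, 0.1638]
orientation: [0.022, 3.141, 0.0]
force: [-0.1, 0.5, -0.4]
opening: 0.0437
t: 14.33
tool_pos: [0.4153, 0.2051, 0.1941]
orientation: [0.022, 3.141, 0.0]
force: [1.3, -0.2, -0.9]
opening: 0.0437
t: 15.33
tool_pos: [0.4161, 0.235, 0.1938]
orientation: [-2.095, -2.341, 0.0]
force: [0.7, -1.3, -1.0]
opening: 0.0436
t: 15.5
tool_pos: [0.4161, 0.235, 0.1938]
orientation: [-2.083, -2.352, 0.0]
force: [-0.4, 0.5, -1.0]
opening: 0.0436
t 15.50 pos [0.4161 0.235  0.1938] x [-0.121  0.993 -0.   ] y [ 0.993  0.121 -0.   ] z [-0. -0. -1.] q [ 0.41 -0.2   1.83 -0.    1.51  0.29] F [-0.4  0.5 -1. ] open 0.0436
```

```bash
python3 -m creep '[[0.017,0.0165,0.03,0,200],[0,0,0.035,0,200],[0,0,0.035,0,200],[0,0,0.025,0,200],[0,0,0.01,0,200],[0,0,0,0,200],[0,0,0,0,200],[0,0,0,0,200]]';python3 -c "
from h import *
s=st()"
```

```text
t: 16.27
tool_pos: [0.4321, 0.2545, 0.0611]
orientation: [2.086, 2.347, 0.005]
force: [-0.1, -0.4, -0.9]
opening: 0.0439
t 16.27 pos [0.4321 0.2545 0.0611] x [-0.118  0.993  0.001] y [0.993 0.118 0.003] z [ 0.003  0.001 -1.   ] q [ 0.43 -0.02  1.92  0.    1.24  0.31] F [-0.1 -0.4 -0.9] open 0.0439
```

```bash
python3 -m creep '[[0,0,0.012,0,200],[0,0,0.012,0,200],[0,0,0.007,0,200],[0,0,0.005,0,200],[0,0,0,0,200],[0,0,0,0,200],[0,0,0,0,200]]';python3 -c "
from h import *
s=st()
snap('m',{'scene':(260,120,360,230)},6,('scene',))"
```

```text
t: 16.85
tool_pos: [0.4304, 0.2538, 0.0226]
orientation: [-2.088, -2.347, 0.001]
force: [0.9, 1.1, -0.5]
opening: 0.0438
t 16.85 pos [0.4304 0.2538 0.0226] x [-0.117  0.993 -0.   ] y [ 0.993  0.117 -0.   ] z [-0. -0. -1.] q [0.43 0.04 1.94 0.   1.17 0.31] F [ 0.9  1.1 -0.5] open 0.0438
```

```bash
python3 -m creep '[[0,0,0,0,100],[0,0,0,0,0],[0,0,0,0,0],[0,0,0,0,0],[0,0,-0.02,0,0],[0,0,-0.04,0,0],[0,0,-0.04,0,0],[0,0,-0.04,0,0],[0,0,-0.04,0.12,0],[0,0,0,0.12,0],[0,0,0,0.12,0],[0,0,0,0.12,0]]';python3 -m creep '[[0,0,0,0.12,0],[0,0,0,0.12,0],[0,0,0,0.12,0],[0,0,0,0.12,0],[0,0,0,0.12,0],[0,0,0,0.12,0],[0,0,0,0.12,0],[0,0,0,0.12,0],[0,0,0,0.12,0],[0,0,0,0.12,0],[0,0,0,0,0]]';python3 -c "
from h import *
s=st()
snap('n',{'scene':(210,80,380,230),'top':(130,150,300,290)},4)"
```

```text
t: 17.9
tool_pos: [0.4312, 0.2541, 0.2044]
orientation: [2.591, 1.776, 0.004]
force: [0.6, -0.2, -1.3]
opening: 0.093
t: 18.82
tool_pos: [0.4305, 0.2538, 0.2029]
orientation: [3.142, 0.003, 0.0]
force: [0.2, -0.2, -0.2]
opening: 0.0931
t 18.82 pos [0.4305 0.2538 0.2029] x [1.    0.002 0.   ] y [ 0.002 -1.     0.   ] z [ 0. -0. -1.] q [ 0.43 -0.14  1.77 -0.    1.52  2.  ] F [ 0.2 -0.2 -0.2] open 0.0931
```

```bash
python3 -m creep '[[-0.0045,0.04,0,0,0],[0,0.04,0,0,0],[0,0.04,0,0,0],[0,0.04,0,0,0],[0,0.04,0,0,0],[0,0.04,0,0,0],[0,0.04,0,0,0],[0,0.04,0,0,0],[0,0.04,0,0,0],[0,0.004,0,0,0],[0,0,0,0,0],[0,0,0,0,0]]';python3 -c "
from h import *
s=st()
snap('o',{'scene':(60,80,260,280),'top':(250,130,400,260)},4)"
```

```text
t: 19.92
tool_pos: [0.4288, -0.11, 0.2028]
orientation: [-3.141, -0.014, 0.0]
force: [-0.0, -0.0, -0.3]
opening: 0.0932
t 19.92 pos [ 0.4288 -0.11    0.2028] x [ 1.     0.009 -0.   ] y [ 0.009 -1.    -0.001] z [-0.     0.001 -1.   ] q [-0.37 -0.31  1.91  0.    1.54  1.19] F [-0.  -0.  -0.3] open 0.0932
```

```bash
python3 -m creep '[[-0.003,0,0.035,0,0],[0,0,0.035,0,0],[0,0,0.035,0,0],[0,0,0.03,0,0],[0,0,0.02,0,0],[0,0,0.016,0,0],[0,0,0,0,0],[0,0,0,0,0],[0,0,0,0,200],[0,0,0,0,200],[0,0,0,0,200],[0,0,0,0,220]]' 15;python3 -m creep '[[0,0,0,0,220],[0,0,0,0,220],[0,0,0,0,220],[0,0,0,0,220]]'
```

```text
t: 21.02
tool_pos: [0.4268, -0.1105, 0.033]
orientation: [3.141, 0.013, 0.003]
force: [0.6, -0.2, 0.0]
opening: 0.0709
t: 21.35
tool_pos: [0.4258, -0.1103, 0.0319]
orientation: [-3.142, -0.012, -0.0]
force: [0.2, -0.5, -0.3]
opening: 0.0443
```

```bash
python3 -m creep '[[0,0,0,0,220],[0,0,0,0,220],[0,0,0,0,220],[0,0,0,0,220],[0,0,0,0,220],[0,0,0,0,220]]' 18
```

```text
t: 21.85
tool_pos: [0.4258, -0.1103, 0.0318]
orientation: [3.142, 0.012, -0.0]
force: [-0.2, -0.6, -0.3]
opening: 0.0352
```

```bash
python3 -m creep '[[0,0,-0.02,0,220],[0,0,-0.04,0,220],[0,0,-0.04,0,220],[0,0,-0.04,0,220],[0,0,-0.04,0,220],[0,0,-0.04,0,220],[0,0,-0.03,0,220],[0,0,0,0,220]]' 18;python3 -m creep '[[0.03,-0.008,0,0,220],[0.035,-0.01,0,0,220],[0.035,-0.01,0,0,220],[0.035,-0.01,0,0,220],[0.035,0,0,0,220],[0.035,0,0,0,220],[0.025,0,0,0,220],[0,0,0,0,220],[0,0,0,0,220],[0,0,0,0,220]]' 18;python3 -c "
from h import *
s=st()
snap('p',{'scene':(100,60,300,270),'top':(230,80,380,230)},4)"
```

```text
t: 22.52
tool_pos: [0.4286, -0.1113, 0.2897]
orientation: [3.137, 0.012, 0.017]
force: [0.2, 0.8, 0.6]
opening: 0.0353
t: 23.35
tool_pos: [0.655, -0.0704, 0.2809]
orientation: [-3.141, -0.013, 0.003]
force: [-0.5, 0.1, -0.4]
opening: 0.0351
t 23.35 pos [ 0.655  -0.0704  0.2809] x [ 1.     0.008 -0.002] y [ 0.008 -1.    -0.   ] z [-0.002  0.    -1.   ] q [-0.18  0.28  1.19 -0.    1.68  1.38] F [-0.5  0.1 -0.4] open 0.0351
```

Run:
```python
from h import *
for p in ([.655,-.0704,.215],[.655,-.0704+.046,.215],[.655,-.0704-.046,.215],[.655+.018,-.0704,.249]): print((proj('scene',p)-[100,60])*4)
```

```text
[429.58521326 632.97783711]
[508.18055375 621.425907  ]
[349.87930812 644.69299783]
[428.38674381 615.19652398]
```

```bash
python3 -m creep '[[0,0.001,0.02,0,220],[0,0,0.025,0,220],[0,0,0.025,0,220],[0,0,0.02,0,220],[0,0,0.01,0,220],[0,0,0,0,220],[0,0,0,0,220],[0,0,0,0,190],[0,0,0,0,190],[0,0,0,0,190]]';python3 -c "
from h import *
s=st()
snap('q',{'scene':(100,60,300,270)},4,('scene',))"
```

```text
t: 24.28
tool_pos: [0.6565, -0.0716, 0.1838]
orientation: [3.141, 0.012, 0.005]
force: [0.8, 1.0, -0.4]
opening: 0.0355
t 24.28 pos [ 0.6565 -0.0716  0.1838] x [1.    0.008 0.003] y [ 0.008 -1.     0.001] z [ 0.003 -0.001 -1.   ] q [-0.19  0.3   1.34 -0.    1.5   1.38] F [ 0.8  1.  -0.4] open 0.0355
```

```bash
python3 -m creep '[[0,0,0,0,132],[0,0,0,0,132],[0,0,0,0,132],[0,0,0,0,132],[0,0,0,0,132],[0,0,-0.02,0,132],[0,0,-0.03,0,132],[0,0,-0.03,0,132],[0,0,-0.03,0,132],[0,0,0,0,0],[0,0,0,0,0],[0,0,0,0,0]]';python3 -c "
from h import *
s=st()
snap('r',{'scene':(100,60,300,270)},4,('scene',))"
```

```text
t: 25.33
tool_pos: [0.6555, -0.0714, 0.2913]
orientation: [-3.142, -0.012, 0.001]
force: [0.7, 0.2, -0.3]
opening: 0.0606
t 25.33 pos [ 0.6555 -0.0714  0.2913] x [ 1.     0.008 -0.   ] y [ 0.008 -1.    -0.   ] z [-0.  0. -1.] q [-0.19  0.28  1.17  0.    1.7   1.38] F [ 0.7  0.2 -0.3] open 0.0606
```

```bash
python3 -m creep '[[-0.02,0.02,0,0,0],[-0.026,0.026,0,0,0],[-0.026,0.026,0,0,0],[-0.026,0.026,0,0,0],[-0.026,0.026,0,0,0],[-0.026,0.026,0,0,0],[-0.026,0.026,0,0,0],[-0.023,0.02,0,0,0],[0,0,0.03,0,0],[0,0,0.04,0,0],[0,0,0.04,0,0],[0,0,0.02,0,0]]';python3 -m creep '[[0,0,0,0,0],[0,0,0,0,0]]';python3 -c "
from h import *
s=st()
snap('s',{'scene':(40,100,240,300),'top':(270,130,420,260)},4)"
```

```text
t: 26.38
tool_pos: [0.4546, -0.267, 0.1546]
orientation: [-3.136, -0.011, 0.011]
force: [-0.3, -0.0, -0.3]
opening: 0.0927
t: 26.55
tool_pos: [0.4565, -0.2678, 0.1595]
orientation: [-3.138, -0.012, 0.007]
force: [-0.2, 0.1, -0.4]
opening: 0.0933
t 26.55 pos [ 0.4565 -0.2678  0.1595] x [ 1.     0.008 -0.004] y [ 0.008 -1.    -0.003] z [-0.004  0.003 -1.   ] q [-0.63 -0.03  1.74  0.    1.44  0.94] F [-0.2  0.1 -0.4] open 0.0933
```

Pot B sits at crop (383,475), below the fingers' midline as computed; descending and gripping.

```bash
python3 -m creep '[[0,0,0.035,0,0],[0,0,0.035,0,0],[0,0,0.03,0,0],[0,0,0.02,0,0],[0,0,0.008,0,0],[0,0,0,0,100],[0,0,0,0,180],[0,0,0,0,220],[0,0,0,0,220],[0,0,0,0,220],[0,0,0,0,220],[0,0,0,0,220]]' 18;python3 -m creep '[[0,0,0,0,220],[0,0,0,0,220],[0,0,0,0,220],[0,0,0,0,220],[0,0,0,0,220],[0,0,0,0,220]]' 18;python3 -c "
from h import *
s=st()"
```

```text
t: 27.65
tool_pos: [0.4584, -0.2692, 0.0344]
orientation: [3.141, 0.012, 0.001]
force: [-0.7, -0.4, -0.5]
opening: 0.051
t: 28.15
tool_pos: [0.4581, -0.269, 0.0339]
orientation: [-3.142, -0.012, -0.0]
force: [0.1, 0.1, 0.3]
opening: 0.0353
t 28.15 pos [ 0.4581 -0.269   0.0339] x [1.    0.008 0.   ] y [ 0.008 -1.    -0.   ] z [ 0.  0. -1.] q [-0.63  0.1   1.85  0.    1.19  0.94] F [0.1 0.1 0.3] open 0.0353
```

```bash
python3 -m creep '[[0,0,-0.02,0,220],[0,0,-0.04,0,220],[0,0,-0.04,0,220],[0,0,-0.04,0,220],[0,0,-0.04,0,220],[0,0,-0.04,0,220],[0,0,-0.04,0,220],[0,0,0,0,220]]' 18;python3 -m creep '[[0.02,-0.02,0,0,220],[0.026,-0.026,0,0,220],[0.026,-0.026,0,0,220],[0.026,-0.026,0,0,220],[0.026,-0.026,0,0,220],[0.026,-0.026,0,0,220],[0.003,-0.026,0,0,220],[0,-0.021,0,0,220],[0,0,0,0,220],[0,0,0,0,220],[0,0,0,0,220]]' 18;python3 -c "
from h import *
s=st()
snap('t',{'scene':(100,60,300,270),'top':(230,80,380,230)},4,('scene',))"
```

```text
t: 28.82
tool_pos: [0.4608, -0.2709, 0.3039]
orientation: [3.133, 0.012, 0.017]
force: [0.9, -0.5, 0.8]
opening: 0.0354
t: 29.73
tool_pos: [0.6094, -0.0712, 0.2935]
orientation: [3.141, 0.013, -0.001]
force: [-0.1, -0.1, -0.6]
opening: 0.0346
t 29.73 pos [ 0.6094 -0.0712  0.2935] x [ 1.     0.008 -0.   ] y [ 0.008 -1.     0.   ] z [-0. -0. -1.] q [-0.2   0.15  1.31 -0.    1.68  1.36] F [-0.1 -0.1 -0.6] open 0.0346
```

```bash
python3 -m creep '[[0,0,0.02,0,220],[0,0,0.025,0,220],[0,0,0.025,0,220],[0,0,0.02,0,220],[0,0,0.015,0,220],[0,0,0.006,0,220],[0,0,0,0,220],[0,0,0,0,220],[0,0,0,0,132],[0,0,0,0,132],[0,0,0,0,132],[0,0,0,0,132]]';python3 -m creep '[[0,0,0,0,132],[0,0,0,0,132],[0,0,-0.02,0,132],[0,0,-0.03,0,132],[0,0,-0.03,0,132],[0,0,-0.03,0,132],[0,0,0,0,0],[0,0,0,0,0],[0,0,0,0,0]]';python3 -c "
from h import *
s=st()
snap('u',{'scene':(100,60,300,270)},4,('scene',))"
```

```text
t: 30.78
tool_pos: [0.6101, -0.0709, 0.1839]
orientation: [3.141, 0.012, 0.002]
force: [0.2, -0.9, 0.2]
opening: 0.0446
t: 31.53
tool_pos: [0.6095, -0.0707, 0.2924]
orientation: [-3.141, -0.012, 0.0]
force: [-0.6, 0.3, 0.1]
opening: 0.0603
t 31.53 pos [ 0.6095 -0.0707  0.2924] x [ 1.     0.008 -0.   ] y [ 0.008 -1.    -0.   ] z [-0.  0. -1.] q [-0.2   0.15  1.31  0.    1.68  1.36] F [-0.6  0.3  0.1] open 0.0603
```

```bash
python3 -m creep '[[-0.0065,0.02,0,0,0],[-0.0065,0.03,0,0,0],[-0.0065,0.03,0,0,0],[-0.0065,0.03,0,0,0],[-0.0065,0.03,0,0,0],[-0.0065,0.03,0,0,0],[-0.0065,0.03,0,0,0],[-0.0065,0.023,0,0,0],[0,0,0.03,0,0],[0,0,0.04,0,0],[0,0,0.04,0,0],[0,0,0.02,0,0]]';python3 -m creep '[[0,0,0,0,0],[0,0,0,0,0]]';python3 -c "
from h import *
s=st()
snap('v',{'scene':(40,100,240,300),'top':(270,130,420,260)},4)"
```

```text
t: 32.58
tool_pos: [0.5557, -0.2924, 0.1547]
orientation: [-3.136, -0.011, 0.013]
force: [-0.5, 0.1, -1.5]
opening: 0.0932
t: 32.75
tool_pos: [0.5576, -0.2931, 0.1601]
orientation: [-3.139, -0.012, 0.007]
force: [0.5, 1.0, -0.1]
opening: 0.0931
t 32.75 pos [ 0.5576 -0.2931  0.1601] x [ 1.     0.008 -0.005] y [ 0.008 -1.    -0.003] z [-0.005  0.003 -1.   ] q [-0.57  0.24  1.45 -0.    1.46  1.  ] F [ 0.5  1.  -0.1] open 0.0931
```

```bash
python3 -m creep '[[0,0,0.02,0,60],[0,0,0.035,0,60],[0,0,0.03,0,60],[0,0,0.02,0,60],[0,0,0.015,0,60],[0,0,0.008,0,60],[0,0,0,0,100],[0,0,0,0,180],[0,0,0,0,220],[0,0,0,0,220],[0,0,0,0,220],[0,0,0,0,220]]' 18;python3 -m creep '[[0,0,0,0,220],[0,0,0,0,220],[0,0,0,0,220],[0,0,0,0,220]]' 18;python3 -c "
from h import *
s=st()"
```

```text
t: 33.85
tool_pos: [0.5599, -0.2946, 0.0359]
orientation: [3.141, 0.012, 0.002]
force: [0.1, -1.1, 0.6]
opening: 0.0355
t: 34.18
tool_pos: [0.5599, -0.2947, 0.0357]
orientation: [3.141, 0.012, 0.002]
force: [0.4, -0.9, 5.0]
opening: 0.0348
t 34.18 pos [ 0.5599 -0.2947  0.0357] x [1.    0.008 0.001] y [ 0.008 -1.     0.001] z [ 0.001 -0.001 -1.   ] q [-0.57  0.35  1.55 -0.    1.24  1.  ] F [ 0.4 -0.9  5. ] open 0.0348
```

```bash
python3 -m creep '[[0,0,-0.02,0,220],[0,0,-0.04,0,220],[0,0,-0.04,0,220],[0,0,-0.04,0,220],[0,0,-0.04,0,220],[0,0,-0.04,0,220],[0,0,-0.04,0,220],[0,0,0,0,220]]' 18;python3 - <<'E'
from h import *
g=lambda x,y:(40+(x+.5)/4-.5,100+(y+.5)/4-.5)
print('capB',at_z('scene',g(662,468),.174))
for p in [(562,357),(725,337),(580,375),(715,360),(583,533),(762,508)]: print(p,np.round(at_z('scene',g(*p),.215),4))
st()
E
python3 -c "
import cv2
from h import *
snap('w',{'scene':(160,150,260,250),'top':(250,120,340,200)},7)"
```

```text
t: 34.85
tool_pos: [0.5619, -0.2957, 0.3054]
orientation: [3.134, 0.012, 0.018]
force: [0.4, -0.6, 1.3]
opening: 0.0345
capB [ 0.61057583 -0.07417183  0.174     ]
(562, 357) [ 0.5429 -0.1255  0.215 ]
(725, 337) [ 0.5448 -0.0234  0.215 ]
(580, 375) [ 0.5613 -0.1158  0.215 ]
(715, 360) [ 0.5645 -0.0324  0.215 ]
(583, 533) [ 0.6893 -0.1239  0.215 ]
(762, 508) [ 0.6909 -0.0228  0.215 ]
t 34.85 pos [ 0.5619 -0.2957  0.3054] x [1.    0.008 0.012] y [ 0.008 -1.     0.007] z [ 0.012 -0.007 -1.   ] q [-0.57  0.19  1.24  0.    1.69  1.  ] F [ 0.4 -0.6  1.3] open 0.0345
```

Run:
```python
from h import *
f=lambda x,y:(250+(x+.5)/7-.5,120+(y+.5)/7-.5)
print('caps',[np.round(at_z('top',f(*p),.174),4) for p in [(278,198),(284,293)]])
for p in [(175,104),(400,103),(180,418),(408,415)]: print(np.round(at_z('top',f(*p),.215),4))
```

```text
caps [array([ 0.6553, -0.0691,  0.174 ]), array([ 0.6084, -0.0711,  0.174 ])]
[ 0.6892 -0.0175  0.215 ]
[ 0.6896 -0.1228  0.215 ]
[ 0.5393 -0.0182  0.215 ]
[ 0.5406 -0.1229  0.215 ]
```

```bash
python3 -m creep '[[0.0025,-0.02,0,0,220],[0.004,-0.03,0,0,220],[0.004,-0.03,0,0,220],[0,-0.03,0,0,220],[0,-0.03,0,0,220],[0,-0.03,0,0,220],[0,-0.03,0,0,220],[0,-0.023,0,0,220],[0,0,0.02,0,220],[0,0,0,0,220],[0,0,0,0,220],[0,0,0,0,220]]' 18;python3 -c "
from h import *
s=st()
snap('x',{'scene':(100,60,300,270),'top':(230,80,380,230)},4,('scene',))"
```

```text
t: 35.95
tool_pos: [0.5673, -0.0716, 0.2736]
orientation: [-3.141, -0.011, 0.004]
force: [-0.5, -1.0, -0.0]
opening: 0.0345
t 35.95 pos [ 0.5673 -0.0716  0.2736] x [ 1.     0.007 -0.003] y [ 0.007 -1.    -0.   ] z [-0.003  0.    -1.   ] q [-0.22  0.04  1.46 -0.    1.64  1.35] F [-0.5 -1.  -0. ] open 0.0345
```

```bash
python3 -m creep '[[0.004,0,0.015,0,220],[0,0,0.02,0,220],[0,0,0.02,0,220],[0,0,0,0,220],[0,0,0,0,220]]' 18;python3 -c "
from h import *
s=st()
snap('y',{'scene':(100,60,300,270),'top':(230,80,380,230)},4,('scene',))"
```

```text
t: 36.42
tool_pos: [0.5714, -0.0717, 0.2193]
orientation: [-3.141, -0.011, 0.003]
force: [-0.3, 0.0, 1.3]
opening: 0.0342
t 36.42 pos [ 0.5714 -0.0717  0.2193] x [ 1.     0.007 -0.002] y [ 0.007 -1.    -0.   ] z [-0.002  0.    -1.   ] q [-0.21  0.06  1.54 -0.    1.54  1.35] F [-0.3  0.   1.3] open 0.0342
```

```bash
python3 -m creep '[[0,0,0.012,0,220],[0,0,0.01,0,220],[0,0,0.008,0,220],[0,0,0.006,0,220],[0,0,0,0,220],[0,0,0,0,220],[0,0,0,0,220]]' 18;python3 -c "
from h import *
s=st()"
```

```text
t: 37.05
tool_pos: [0.5722, -0.0711, 0.1841]
orientation: [3.141, 0.012, 0.001]
force: [0.1, -0.4, -0.5]
opening: 0.0348
t 37.05 pos [ 0.5722 -0.0711  0.1841] x [1.    0.008 0.   ] y [ 0.008 -1.     0.   ] z [ 0. -0. -1.] q [-0.21  0.08  1.59  0.    1.48  1.35] F [ 0.1 -0.4 -0.5] open 0.0348
```

Clear, no contact. Release and rise.

```bash
python3 -m creep '[[0,0,0,0,132],[0,0,0,0,132],[0,0,0,0,132],[0,0,0,0,132],[0,0,0,0,132],[0,0,-0.02,0,132],[0,0,-0.03,0,132],[0,0,-0.03,0,132],[0,0,-0.03,0,132],[0,0,0,0,100],[0,0,0,0,100],[0,0,0,0,100]]';python3 -c "
from h import *
s=st()"
python3 -m creep '[[0.005,0.03,0,0,100],[0.005,0.03,0,0,100],[0.005,0.03,0,0,100],[0.005,0.03,0,0,100],[0.005,0.03,0,0,100],[0.005,0.03,0,0,100],[0.005,0.03,0,0,100],[0.005,0.03,0,0,100],[0,0,0,0,100],[0,0,0,0,100]]'; python3 -c "
from h import *
s=st()
snap('z',{'scene':(160,150,260,250),'top':(250,120,340,200)},7)
print([ (np.round(a['pixel']),a['confidence']) for n in ('scene','top') for a in silhouettes(n,'pot1_center')])
im=read_camera('top');cv2.imwrite('pics/z_full.png',im[:,:,::-1])
"
```

```text
t: 38.05
tool_pos: [0.572, -0.0711, 0.2934]
orientation: [-3.142, -0.012, 0.0]
force: [-0.3, 0.4, -1.2]
opening: 0.0559
t 38.05 pos [ 0.572  -0.0711  0.2934] x [ 1.     0.008 -0.   ] y [ 0.008 -1.    -0.   ] z [-0.  0. -1.] q [-0.21  0.05  1.42  0.    1.67  1.35] F [-0.3  0.4 -1.2] open 0.0559
t: 38.88
tool_pos: [0.6128, -0.312, 0.2904]
orientation: [-3.139, -0.008, 0.007]
force: [-0.2, 0.8, 0.0]
opening: 0.0566
t 38.88 pos [ 0.6128 -0.312   0.2904] x [ 1.     0.005 -0.004] y [ 0.005 -1.    -0.003] z [-0.004  0.003 -1.   ] q [-0.55  0.36  1.07  0.    1.72  1.02] F [-0.2  0.8  0. ] open 0.0566
[(array([294., 158.]), 0.74)]
```

Run:
```python
from h import *
f=lambda x,y:(250+(x+.5)/7-.5,120+(y+.5)/7-.5)
g=lambda x,y:(160+(x+.5)/7-.5,150+(y+.5)/7-.5)
for p in [(510,215),(518,455)]: print('bar top',np.round(at_z('top',f(*p),.232),4))
for p in [(33,290),(42,515)]: print('bar scene',np.round(at_z('scene',g(*p),.232),4))
for p in [(110,118),(107,466)]: print('yel',np.round(at_z('top',f(*p),.132),4))
for p in [(522,370),(583,690)]: print('yel s',np.round(at_z('scene',g(*p),.132),4))
for p in [(155,180),(162,438)]: print('flange/heel z.124 top',np.round(at_z('top',f(*p),.124),4))
```

```text
bar top [ 0.6306 -0.1695  0.232 ]
bar top [ 0.5187 -0.1696  0.232 ]
bar scene [ 0.5613 -0.1627  0.232 ]
bar scene [ 0.667  -0.1641  0.232 ]
yel [0.7087 0.01   0.132 ]
yel [0.532  0.0126 0.132 ]
yel s [0.535  0.0093 0.132 ]
yel s [0.6927 0.0046 0.132 ]
flange/heel z.124 top [ 0.6789 -0.0126  0.124 ]
flange/heel z.124 top [ 0.5474 -0.0149  0.124 ]
```

```bash
python3 -m creep '[[0,0,0,0,173],[0.003,-0.03,0,0,173],[0,-0.03,0,0,173],[0,-0.03,0,0,173],[0,-0.03,0,0,173],[0,-0.03,0,0,173],[0,0,0.02,0,173],[0,0,0,0,173],[0,0,0,0,173]]' 10; python3 -c "
from h import *
s=st()
snap('A',{'scene':(120,100,270,250),'top':(230,80,380,230)},5)
M=R.from_rotvec(s['orientation']).as_matrix();p=s['tool_pos']
for v in ([0,.015,.011],[0,-.015,.011]): print((proj('scene',p+M@v)-[120,100])*5)
"
```

```text
t: 39.88
tool_pos: [0.615, -0.1599, 0.273]
orientation: [-3.141, -0.014, 0.004]
force: [0.1, -0.3, 0.7]
opening: 0.03
t 39.88 pos [ 0.615  -0.1599  0.273 ] x [ 1.     0.009 -0.002] y [ 0.009 -1.    -0.   ] z [-0.002  0.    -1.   ] q [-0.33  0.21  1.28 -0.    1.65  1.23] F [ 0.1 -0.3  0.7] open 0.0300
[188.70611998 491.27964922]
[255.42685073 481.66749852]
```

```bash
python3 -m creep '[[0,0,0.015,0,173],[0,0,0.015,0,173],[0,0,0.01,0,173],[0,0,0.006,0,173],[0,0,0,0,173],[0,0,0,0,173]]' 10; python3 -c "
from h import *
s=st()
snap('B',{'scene':(120,100,270,250)},5,('scene',))
"
```

```text
t: 40.48
tool_pos: [0.6157, -0.1611, 0.2281]
orientation: [-3.142, -0.011, 0.0]
force: [0.5, 0.5, 0.4]
opening: 0.0298
t 40.48 pos [ 0.6157 -0.1611  0.2281] x [ 1.     0.007 -0.   ] y [ 0.007 -1.    -0.   ] z [-0.  0. -1.] q [-0.34  0.22  1.35 -0.    1.57  1.23] F [0.5 0.5 0.4] open 0.0298
```

Bar (crop 225,540) lies between the fingertips (178 and 268). Close lightly.

```bash
python3 -m creep '[[0,0,0,0,200],[0,0,0,0,220],[0,0,0,0,240],[0,0,0,0,240],[0,0,0,0,240],[0,0,0,0,240],[0,0,0,0,240],[0,0,0,0,240]]' 10; python3 -c "
from h import *
s=st()
h=np.array([-.152,.112]);r=np.hypot(*h);a=np.arctan2(h[1],h[0])
pr=None
for th in list(range(0,136,5)):
    p=r*np.array([np.cos(a-np.radians(th)),np.sin(a-np.radians(th))])
    if pr is not None: print(th,np.round(p-h,4),'step',np.round(p-pr,4))
    pr=p
"
```

```text
t: 41.2
tool_pos: [0.6158, -0.1607, 0.2278]
orientation: [-3.142, -0.012, 0.0]
force: [0.3, 0.1, -0.1]
opening: 0.0053
t 41.20 pos [ 0.6158 -0.1607  0.2278] x [ 1.     0.008 -0.   ] y [ 0.008 -1.    -0.   ] z [-0.  0. -1.] q [-0.34  0.22  1.35 -0.    1.57  1.23] F [ 0.3  0.1 -0.1] open 0.0053
5 [0.0103 0.0128] step [0.0103 0.0128]
10 [0.0218 0.0247] step [0.0114 0.0119]
15 [0.0342 0.0355] step [0.0124 0.0108]
20 [0.0475 0.0452] step [0.0133 0.0097]
25 [0.0616 0.0537] step [0.0141 0.0085]
30 [0.0764 0.061 ] step [0.0148 0.0073]
35 [0.0917 0.0669] step [0.0154 0.0059]
40 [0.1076 0.0715] step [0.0158 0.0046]
45 [0.1237 0.0747] step [0.0162 0.0032]
50 [0.1401 0.0764] step [0.0164 0.0018]
55 [0.1566 0.0768] step [0.0165 0.0003]
60 [0.173  0.0756] step [ 0.0164 -0.0011]
65 [0.1893 0.0731] step [ 0.0163 -0.0025]
70 [0.2053 0.0691] step [ 0.016 -0.004]
75 [0.2208 0.0638] step [ 0.0156 -0.0053]
80 [0.2359 0.0571] step [ 0.0151 -0.0067]
85 [0.2503 0.0492] step [ 0.0144 -0.008 ]
90 [0.264 0.04 ] step [ 0.0137 -0.0092]
95 [0.2768 0.0297] step [ 0.0128 -0.0103]
100 [0.2887 0.0182] step [ 0.0119 -0.0114]
105 [0.2995 0.0058] step [ 0.0108 -0.0124]
110 [ 0.3092 -0.0075] step [ 0.0097 -0.0133]
115 [ 0.3177 -0.0216] step [ 0.0085 -0.0141]
120 [ 0.325  -0.0364] step [ 0.0073 -0.0148]
125 [ 0.3309 -0.0517] step [ 0.0059 -0.0154]
130 [ 0.3355 -0.0676] step [ 0.0046 -0.0158]
135 [ 0.3387 -0.0837] step [ 0.0032 -0.0162]
```

```bash
python3 -c "
from h import *
s=st()
snap('C',{'scene':(130,150,230,250)},7,('scene',))
"
```

```text
t 41.20 pos [ 0.6158 -0.1607  0.2278] x [ 1.     0.008 -0.   ] y [ 0.008 -1.    -0.   ] z [-0.  0. -1.] q [-0.34  0.22  1.35 -0.    1.57  1.23] F [ 0.3  0.1 -0.1] open 0.0053
```

```bash
python3 -c "
from h import *
p=read_state()['tool_pos']
for z in(-.011,0,.01,.02):
  for dx in (-.0075,.0075): print(z,dx,(proj('scene',p+[dx,0,z])-[130,150])*7)
for x in (.565,.6155,.6655):print('bar',(proj('scene',[x,-.162,.232])-[130,150])*7)
"
```

```text
-0.011 -0.0075 [258.61775208 412.84187766]
-0.011 0.0075 [260.66575483 444.69662634]
0 -0.0075 [253.6366116 390.1403693]
0 0.0075 [255.64515216 422.00136798]
0.01 -0.0075 [249.03713684 369.17829942]
0.01 0.0075 [251.00842078 401.04137104]
0.02 -0.0075 [244.36830145 347.900119  ]
0.02 0.0075 [246.30096334 379.76166229]
bar [242.48821024 293.93084985]
bar [248.809407   397.26771004]
bar [255.56000436 507.62427104]
```

```bash
python3 -m creep '[[0,0,-0.005,0,173],[0,0,0,0,173],[0,0,0,0,173],[0,0,0,0,173],[0,0,0.01,0,173],[0,0,0.01,0,173],[0,0,0,0,173],[0,0,0,0,220],[0,0,0,0,240],[0,0,0,0,240],[0,0,0,0,240],[0,0,0,0,240]]' 10;python3 -m creep '[[0,0,0,0,240],[0,0,0,0,240],[0,0,0,0,240],[0,0,0,0,240]]'; python3 -c "
from h import *
s=st()
snap('D',{'scene':(130,150,230,250)},7,('scene',))
"
```

```text
t: 42.25
tool_pos: [0.616, -0.1611, 0.2132]
orientation: [3.141, 0.012, 0.001]
force: [1.3, -1.8, -0.7]
opening: 0.0116
t: 42.58
tool_pos: [0.6159, -0.1611, 0.2131]
orientation: [3.141, 0.012, 0.001]
force: [0.4, -3.3, -0.6]
opening: 0.0116
t 42.58 pos [ 0.6159 -0.1611  0.2131] x [1.    0.008 0.   ] y [ 0.008 -1.     0.001] z [ 0. -0. -1.] q [-0.34  0.23  1.37 -0.    1.55  1.23] F [ 0.4 -3.3 -0.6] open 0.0116
```

```bash
python3 -m creep '[[0,-0.004,0,0,240],[0,-0.004,0,0,240],[0,-0.003,0,0,240],[0,0,0,0,240],[0,0,0,0,240]]' 12;python3 -m creep '[[0,-0.002,0,0,240],[0,-0.002,0,0,240],[0,0,0,0,240],[0,0,0,0,240]]';python3 -m creep '[[0,-0.002,0,0,240],[0,-0.002,0,0,240],[0,0,0,0,240],[0,0,0,0,240]]'; python3 -c "
from h import *
s=st()
snap('E',{'scene':(140,150,260,260)},6,('scene',))
"
```

```text
t: 43.05
tool_pos: [0.6158, -0.1487, 0.213]
orientation: [-3.141, -0.014, -0.0]
force: [-0.5, 0.4, 1.7]
opening: 0.0116
t: 43.38
tool_pos: [0.6155, -0.1473, 0.2135]
orientation: [3.139, 0.011, 0.0]
force: [-1.1, -7.1, 3.9]
opening: 0.0114
t: 43.72
tool_pos: [0.6155, -0.1458, 0.215]
orientation: [3.135, 0.008, 0.002]
force: [-5.0, -14.8, 9.4]
opening: 0.0116
t 43.72 pos [ 0.6155 -0.1458  0.215 ] x [1.    0.005 0.001] y [ 0.005 -1.     0.006] z [ 0.001 -0.006 -1.   ] q [-0.31  0.21  1.38 -0.01  1.54  1.26] F [ -5.  -14.8   9.4] open 0.0116
```

```bash
python3 -m creep '[[0,-0.0022,-0.0064,0,240],[0,-0.0022,-0.0064,0,240],[0,-0.0057,-0.006,0,240],[0,-0.0057,-0.006,0,240],[0,-0.0062,-0.0054,0,240],[0,-0.0062,-0.0054,0,240],[0,0,0,0,240],[0,0,0,0,240]]' 12; python3 -c "
from h import *
s=st()
snap('F',{'scene':(140,130,270,250)},6,('scene',))
"
```

```text
t: 44.43
tool_pos: [0.6156, -0.1139, 0.2498]
orientation: [3.14, 0.013, 0.002]
force: [-2.9, -7.6, 6.3]
opening: 0.012
t 44.43 pos [ 0.6156 -0.1139  0.2498] x [1.    0.008 0.001] y [ 0.008 -1.     0.002] z [ 0.001 -0.002 -1.   ] q [-0.26  0.19  1.35 -0.    1.6   1.3 ] F [-2.9 -7.6  6.3] open 0.0120
```

```bash
python3 -m creep '[[0,-0.0067,-0.0048,0,240],[0,-0.0067,-0.0048,0,240],[0,-0.007,-0.0043,0,240],[0,-0.007,-0.0043,0,240],[0,-0.0074,-0.0037,0,240],[0,-0.0074,-0.0037,0,240],[0,-0.0077,-0.003,0,240],[0,-0.0077,-0.003,0,240],[0,-0.0079,-0.0023,0,240],[0,-0.0079,-0.0023,0,240],[0,-0.0081,-0.0016,0,240],[0,-0.0081,-0.0016,0,240]]' 12; python3 -c "
from h import *
s=st()
snap('G',{'scene':(140,130,290,250)},5,('scene',))
"
```

```text
t: 45.48
tool_pos: [0.6147, -0.0228, 0.2875]
orientation: [-3.141, -0.013, 0.0]
force: [1.4, -0.9, 0.8]
opening: 0.0118
t 45.48 pos [ 0.6147 -0.0228  0.2875] x [ 1.     0.008 -0.   ] y [ 0.008 -1.    -0.   ] z [-0.  0. -1.] q [-0.12  0.15  1.32  0.    1.67  1.44] F [ 1.4 -0.9  0.8] open 0.0118
```

```bash
python3 -m creep '[[0,-0.0082,-0.0009,0,240],[0,-0.0082,-0.0009,0,240],[0,-0.0082,-0.0001,0,240],[0,-0.0082,-0.0001,0,240],[0,-0.0082,0.0006,0,240],[0,-0.0082,0.0006,0,240],[0,-0.0081,0.0013,0,240],[0,-0.0081,0.0013,0,240],[0,-0.008,0.002,0,240],[0,-0.008,0.002,0,240],[0,-0.0078,0.0026,0,240],[0,-0.0078,0.0026,0,240]]' 12; python3 -c "
from h import *
s=st()
snap('H',{'scene':(140,130,290,250)},5,('scene',))
"
```

```text
t: 46.53
tool_pos: [0.6139, 0.0738, 0.2764]
orientation: [3.142, 0.012, -0.0]
force: [1.9, -0.1, -0.2]
opening: 0.0116
t 46.53 pos [0.6139 0.0738 0.2764] x [ 1.     0.008 -0.   ] y [ 0.008 -1.     0.   ] z [-0. -0. -1.] q [0.04 0.16 1.33 0.   1.65 1.6 ] F [ 1.9 -0.1 -0.2] open 0.0116
```

```bash
python3 -m creep '[[0,-0.0075,0.0033,0,240],[0,-0.0075,0.0033,0,240],[0,-0.0072,0.004,0,240],[0,-0.0072,0.004,0,240],[0,-0.0068,0.0046,0,240],[0,-0.0068,0.0046,0,240],[0,-0.0064,0.0052,0,240],[0,-0.0064,0.0052,0,240],[0,-0.006,0.0057,0,240],[0,-0.006,0.0057,0,240],[0,-0.0054,0.0062,0,240],[0,-0.0054,0.0062,0,240]]' 12; python3 -c "
from h import *
s=st()
snap('I',{'scene':(180,130,380,280),'top':(170,110,320,230)},4)
"
```

```text
t: 47.58
tool_pos: [0.6132, 0.152, 0.218]
orientation: [3.141, 0.012, -0.001]
force: [1.6, -2.7, -2.9]
opening: 0.0116
t 47.58 pos [0.6132 0.152  0.218 ] x [ 1.     0.008 -0.   ] y [ 0.008 -1.     0.   ] z [-0. -0. -1.] q [ 0.16  0.21  1.38 -0.    1.55  1.73] F [ 1.6 -2.7 -2.9] open 0.0116
```

```bash
python3 -m creep '[[0,-0.0049,0.0066,0,240],[0,-0.0049,0.0066,0,240],[0,-0.0043,0.007,0,240],[0,-0.0043,0.007,0,240],[0,-0.0036,0.0074,0,240],[0,-0.0036,0.0074,0,240],[0,-0.003,0.0077,0,240],[0,-0.003,0.0077,0,240],[0,-0.0023,0.0079,0,240],[0,-0.0023,0.0079,0,240],[0,0,0,0,240],[0,0,0,0,240]]' 12; python3 -c "
from h import *
s=st()
snap('J',{'scene':(180,130,380,280),'top':(170,110,320,230)},4)
"
```

```text
t: 48.68
tool_pos: [0.6123, 0.1878, 0.1447]
orientation: [3.141, 0.013, -0.003]
force: [-0.9, -4.9, -1.1]
opening: 0.0115
t 48.68 pos [0.6123 0.1878 0.1447] x [ 1.     0.008 -0.002] y [ 0.008 -1.     0.   ] z [-0.002 -0.    -1.   ] q [ 0.22  0.27  1.44 -0.    1.43  1.78] F [-0.9 -4.9 -1.1] open 0.0115
```

```bash
python3 -m creep '[[0,-0.002,0.006,0,240],[0,0,0,0,240],[0,0,0,0,240],[0,0,0,0,240],[0,0,0,0,240],[0,0,0,0,240]]' 12; python3 -c "
from h import *
s=st()
snap('K',{'scene':(240,180,340,280),'top':(170,110,320,230)},7)
print([ (np.round(a['pixel']),a['confidence'],a['region'].sum()) for n in ('scene','top') for a in silhouettes(n,'pot1_center')])
"
```

```text
t: 49.28
tool_pos: [0.6132, 0.1899, 0.1401]
orientation: [-3.141, -0.012, -0.001]
force: [0.2, -2.8, -0.5]
opening: 0.0114
t 49.28 pos [0.6132 0.1899 0.1401] x [1.    0.008 0.001] y [ 0.008 -1.    -0.   ] z [ 0.001  0.    -1.   ] q [0.22 0.28 1.44 0.   1.42 1.78] F [ 0.2 -2.8 -0.5] open 0.0114
[(array([322., 192.]), 0.32, np.int64(5))]
```

```bash
python3 -c "
from h import *
g=lambda x,y:(240+(x+.5)/7-.5,180+(y+.5)/7-.5)
for p in [(425,325),(475,470),(515,555),(390,540)]: print(p,np.round(at_z('scene',g(*p),.022),4))
f=lambda x,y:(170+(x+.5)/4-.5,110+(y+.5)/4-.5)
im=cv2.imread('pics/K_top.png');print(im.shape)
cv2.imwrite('pics/K2.png',cv2.resize(im[0:840,0:1050],(800,640)))
for th in (130,133):
  c=np.radians(th); 
  zc=np.array([np.sin(c),np.cos(c)]); yc=np.array([np.cos(c),-np.sin(c)])
  h0=np.array([.004,.12])
  print('rim+y',h0-.012*yc+.095*zc,'rim-y',h0-.112*yc+.095*zc)
"
```

```text
(425, 325) [0.5604 0.1964 0.022 ]
(475, 470) [0.6379 0.1946 0.022 ]
(515, 555) [0.6808 0.1976 0.022 ]
(390, 540) [0.6644 0.1522 0.022 ]
(840, 1050, 3)
rim+y [0.08448767 0.06812771] rim-y [0.14876643 0.14473215]
rim+y [0.08166258 0.0639864 ] rim-y [0.14986242 0.13712177]
```

```bash
python3 -m creep '[[0,0.002,-0.006,0,240],[0,0.0023,-0.0079,0,240],[0,0.0023,-0.0079,0,240],[0,0.003,-0.0077,0,240],[0,0.003,-0.0077,0,240],[0,0.0036,-0.0074,0,240],[0,0.0036,-0.0074,0,240],[0,0.0043,-0.007,0,240],[0,0.0043,-0.007,0,240],[0,0.0049,-0.0066,0,240],[0,0.0049,-0.0066,0,240]]' 12; python3 -m creep '[[0,0.0054,-0.0062,0,240],[0,0.0054,-0.0062,0,240],[0,0.006,-0.0057,0,240],[0,0.006,-0.0057,0,240],[0,0.0064,-0.0052,0,240],[0,0.0064,-0.0052,0,240],[0,0.0068,-0.0046,0,240],[0,0.0068,-0.0046,0,240],[0,0.0072,-0.004,0,240],[0,0.0072,-0.004,0,240],[0,0.0075,-0.0033,0,240],[0,0.0075,-0.0033,0,240]]';python3 -c "
from h import *
s=st()
snap('L',{'scene':(140,110,360,280),'top':(170,110,320,230)},3.6)
"
```

```text
t: 50.4
tool_pos: [0.6137, 0.1529, 0.2208]
orientation: [-3.139, -0.014, -0.003]
force: [-0.3, 8.2, 3.4]
opening: 0.0112
t: 51.4
tool_pos: [0.6147, 0.0745, 0.2814]
orientation: [-3.138, -0.015, -0.008]
force: [-4.7, 8.5, 17.4]
opening: 0.0092
t 51.40 pos [0.6147 0.0745 0.2814] x [1.    0.01  0.005] y [ 0.01  -1.    -0.003] z [ 0.005  0.003 -1.   ] q [0.04 0.16 1.32 0.   1.66 1.6 ] F [-4.7  8.5 17.4] open 0.0092
```

```bash
python3 -m creep '[[0,0,0,0,240]]'; python3 -c "
from h import *
s=st()
snap('M',{'scene':(220,130,300,230)},7,('scene',))
"
```

```text
t: 51.58
tool_pos: [0.6147, 0.0742, 0.2816]
orientation: [-3.139, -0.014, -0.009]
force: [-3.9, 9.0, 16.9]
opening: 0.0088
t 51.58 pos [0.6147 0.0742 0.2816] x [1.    0.009 0.005] y [ 0.009 -1.    -0.003] z [ 0.005  0.003 -1.   ] q [0.04 0.16 1.32 0.   1.66 1.6 ] F [-3.9  9.  16.9] open 0.0088
```

```bash
python3 -m creep '[[0,-0.0075,0.0033,0,240],[0,-0.0075,0.0033,0,240],[0,-0.0072,0.004,0,240],[0,-0.0072,0.004,0,240],[0,-0.0068,0.0046,0,240],[0,-0.0068,0.0046,0,240],[0,-0.0064,0.0052,0,240],[0,-0.0064,0.0052,0,240],[0,-0.006,0.0057,0,240],[0,-0.006,0.0057,0,240],[0,-0.0054,0.0062,0,240],[0,-0.0054,0.0062,0,240]]' 14; python3 -c "
from h import *
s=st()
snap('N',{'scene':(140,110,360,280)},3.6,('scene',))
"
```

```text
t: 52.63
tool_pos: [0.6131, 0.1513, 0.2184]
orientation: [3.141, 0.012, -0.001]
force: [-0.0, 0.2, -0.3]
opening: 0.0054
t 52.63 pos [0.6131 0.1513 0.2184] x [ 1.     0.008 -0.001] y [ 0.008 -1.     0.001] z [-0.001 -0.001 -1.   ] q [ 0.16  0.21  1.38 -0.    1.55  1.72] F [-0.   0.2 -0.3] open 0.0054
```

```bash
python3 -m creep '[[0,0,-0.02,0,173],[0,-0.015,0,0,173],[0,-0.022,0,0,173],[0,0,0,0,173],[0,0,0,0,173],[0,0,0,0,173]]' 12; python3 -c "
from h import *
s=st()
snap('O',{'scene':(220,130,340,250),'top':(150,90,300,230)},6)
g=lambda x,y:(140+(x+.5)/3.6-.5,110+(y+.5)/3.6-.5)
for p in [(600,335),(626,415),(612,380)]: print(np.round(at_z('scene',g(*p),.148),4))
for x in (.565,.6155,.6655):print('bar pred',(proj('scene',[x,.1907,.148])-[140,110])*3.6)
"
```

```text
t: 53.18
tool_pos: [0.6128, 0.1886, 0.2383]
orientation: [3.141, 0.013, -0.001]
force: [0.4, -0.9, 0.6]
opening: 0.0299
t 53.18 pos [0.6128 0.1886 0.2383] x [ 1.     0.008 -0.001] y [ 0.008 -1.     0.001] z [-0.001 -0.001 -1.   ] q [ 0.22  0.23  1.32 -0.    1.59  1.78] F [ 0.4 -0.9  0.6] open 0.0299
[0.5894 0.194  0.148 ]
[0.6681 0.1891 0.148 ]
[0.6343 0.1893 0.148 ]
bar pred [584.99035948 311.46911361]
bar pred [604.79783712 359.62065633]
bar pred [625.78428272 410.63824425]
```

```bash
python3 -m creep '[[0,0.01,-0.04,0,173],[-0.03,0.02,-0.03,0,173],[-0.04,0,0,0,173],[-0.04,0,0,0,173],[-0.04,0,0,0,173],[-0.04,0,0,0,173],[0,0.04,0,0,173],[0,0.04,0,0,173],[0,0.04,0,0,173],[0,0.04,0,0,173],[0,0.04,0,0,173],[0,0,0,0,0]]' 12; python3 -c "
from h import *
s=st()
snap('P',{'scene':(220,160,370,290),'top':(160,110,310,230)},5)
"
```

```text
t: 54.28
tool_pos: [0.4275, -0.0473, 0.3054]
orientation: [3.139, 0.0, -0.0]
force: [-0.0, 0.6, -0.6]
opening: 0.0331
t 54.28 pos [ 0.4275 -0.0473  0.3054] x [ 1.  0. -0.] y [ 0.    -1.     0.003] z [-0.    -0.003 -1.   ] q [-0.23 -0.36  1.76 -0.    1.74  1.34] F [-0.   0.6 -0.6] open 0.0331
```

```bash
python3 -c "
from h import *
snap('Q',{'scene':(280,200,360,270),'top':(180,130,260,200)},9)
for q in ('bin_handle','bin_heel','bin_in'):
  l={n:tip_of(n,q)[:2] for n in('scene','top')}; print(q,l)
  if l['scene'] and l['top']: print(tri(l['scene'][0]['pixel'],l['top'][0]['pixel']))
"
```

```text
bin_handle {'scene': [{'pixel': [325.3, 237.7], 'confidence': 0.8}, {'pixel': [238.8, 256.7], 'confidence': 0.74}], 'top': [{'pixel': [200.5, 163.9], 'confidence': 0.84}, {'pixel': [196.9, 219.4], 'confidence': 0.66}]}
(array([0.63192706, 0.24639746, 0.04165025]), np.float64(0.0007821334506984917))
bin_heel {'scene': [{'pixel': [260.0, 228.6], 'confidence': 0.7}], 'top': [{'pixel': [248.1, 167.0], 'confidence': 0.76}]}
(array([0.60767792, 0.06802218, 0.09351066]), np.float64(0.004764994917560704))
bin_in {'scene': [{'pixel': [284.9, 223.0], 'confidence': 0.95}], 'top': [{'pixel': [231.7, 161.8], 'confidence': 0.85}]}
(array([0.62140127, 0.12825209, 0.1172913 ]), np.float64(0.0014954151229087144))
```

Run:
```python
from h import *
f=lambda x,y:(180+(x+.5)/9-.5,130+(y+.5)/9-.5)
g=lambda x,y:(280+(x+.5)/9-.5,200+(y+.5)/9-.5)
P=lambda l,a,b,n:print(l,np.round(at_z(n,a,b),4))
for nm,p,z in [('pot end mid',(200,325),.022),('pot end -x',(205,362),.022),('pot end +x',(215,290),.022),('bar +x end',(183,200),.044),('bar -x end',(148,455),.042),('arm- at wall',(262,435),.05),('arm+ at wall',(300,200),.05),('tray floor? inner +y',(135,300),.004),('tray rim inner',(90,300),.059),('tray rim inner -x',(330,572),.059),('tray inner +x rim',(250,78),.059)]: P('T '+nm,f(*p),z,'top')
for nm,p,z in [('pot end low',(375,425),.015),('pot end up',(385,345),.03),('bar +x',(405,225),.044),('bar -x',(462,462),.042),('arm- wall',(305,440),.05),('arm+ wall',(250,195),.05),('tray inner +y rim',(560,330),.059),('tray floor corner',(570,555),.004),('tray floor corner +?',(415,160),.004)]: P('S '+nm,g(*p),z,'scene')
```

```text
T pot end mid [0.63   0.2445 0.022 ]
T pot end -x [0.6142 0.2421 0.022 ]
T pot end +x [0.6449 0.2386 0.022 ]
T bar +x end [0.6776 0.2497 0.044 ]
T bar -x end [0.5709 0.2619 0.042 ]
T arm- at wall [0.5776 0.2147 0.05  ]
T arm+ at wall [0.6759 0.2009 0.05  ]
T tray floor? inner +y [0.6451 0.2746 0.004 ]
T tray rim inner [0.6317 0.2845 0.059 ]
T tray rim inner -x [0.5198 0.1854 0.059 ]
T tray inner +x rim [0.7251 0.2213 0.059 ]
S pot end low [0.6405 0.2346 0.015 ]
S pot end up [0.622  0.2421 0.03  ]
S bar +x [0.5871 0.2586 0.044 ]
S bar -x [0.6788 0.2458 0.042 ]
S arm- wall [0.6675 0.1996 0.05  ]
S arm+ wall [0.5702 0.2121 0.05  ]
S tray inner +y rim [0.6491 0.2849 0.059 ]
S tray floor corner [0.6922 0.2811 0.004 ]
S tray floor corner +? [0.5271 0.2875 0.004 ]
```

```bash
python3 -m creep '[[0.012,-0.024,0,0,173],[0.012,-0.024,0,0,173],[0.012,-0.024,0,0,173],[0.012,-0.024,0,0,173],[0.012,-0.024,0,0,173],[0.012,-0.024,0,0,173],[0.012,-0.024,0,0,173],[0.013,-0.024,0,0,173],[0.013,-0.024,0,0,173],[0.013,-0.024,0,0,173],[0.013,-0.024,0,0,173],[0.013,-0.022,0,0,173]]' 12;python3 -m creep '[[0,0,0,-0.12,173],[0,0,0,-0.12,173],[0,0,0,-0.12,173],[0,0,0,-0.12,173],[0,0,0,-0.12,173],[0,0,0,-0.12,173],[0,0,0,-0.12,173],[0,0,0,-0.12,173],[0,0,0,-0.12,173],[0,0,0,-0.12,173],[0,0,0,-0.12,173],[0,0,0,-0.12,173]]'; python3 -m creep '[[0,0,0,0,173],[0,0,0,0,173]]'; python3 -c "
from h import *
s=st()
snap('R',{'scene':(220,110,370,270),'top':(160,110,310,230)},4.5)
"
```

```text
t: 55.78
tool_pos: [0.575, 0.249, 0.3052]
orientation: [-3.142, -0.015, 0.0]
force: [-0.0, -1.4, -0.4]
opening: 0.0299
t: 56.78
tool_pos: [0.5746, 0.2474, 0.3052]
orientation: [-2.346, -2.089, 0.001]
force: [0.0, -0.1, -1.0]
opening: 0.0296
t: 56.95
tool_pos: [0.5747, 0.2472, 0.3053]
orientation: [-2.357, -2.077, 0.0]
force: [0.4, -0.0, -0.7]
opening: 0.0299
t 56.95 pos [0.5747 0.2472 0.3053] x [ 0.125  0.992 -0.   ] y [ 0.992 -0.125 -0.   ] z [-0. -0. -1.] q [0.32 0.18 1.25 0.   1.71 0.45] F [ 0.4 -0.  -0.7] open 0.0299
```

```bash
python3 -m creep '[[-0.009,0.003,0.03,0,173],[0,0,0.04,0,173],[0,0,0.04,0,173],[0,0,0.04,0,173],[0,0,0.03,0,173],[0,0,0.02,0,173],[0,0,0.01,0,173],[0,0,0,0,173],[0,0,0,0,173],[0,0,0,0,173]]' 12; python3 -c "
from h import *
s=st()
snap('S',{'scene':(250,150,370,270),'top':(160,110,310,230)},6)
"
```

```text
t: 57.88
tool_pos: [0.5783, 0.2378, 0.0979]
orientation: [2.353, 2.079, 0.005]
force: [0.1, 0.2, 0.8]
opening: 0.0299
t 57.88 pos [0.5783 0.2378 0.0979] x [0.123 0.992 0.001] y [ 0.992 -0.123  0.003] z [ 0.003  0.001 -1.   ] q [0.31 0.27 1.54 0.   1.34 0.43] F [0.1 0.2 0.8] open 0.0299
```

```bash
python3 -c "
from h import *
q=lambda p:np.round((proj('scene',p)-[250,150])*6)
print('tip now',q([.5783+.015,.236,.108]),q([.5783+.0325,.236,.108]))
print('tip now nominal',q([.5783+.015,.236,.087]),q([.5783+.0325,.236,.087]))
print('down',q([.5763+.015,.238,.031]),q([.5763-.015,.238,.031]),q([.5763,.238,.043]))
"
```

```text
tip now [421. 371.] [434. 399.]
tip now nominal [416. 402.] [428. 430.]
down [405. 478.] [386. 432.] [399. 438.]
```

```bash
python3 -m creep '[[0,-0.001,0.025,0,173],[0,0,0.02,0,173],[0,0,0.015,0,173],[0,0,0.01,0,173],[0,0,0.005,0,173],[0,0,0,0,173],[0,0,0,0,173]]' 12; python3 -c "
from h import *
s=st()
snap('T',{'scene':(250,150,370,270),'top':(160,110,310,230)},6,('scene',))
"
```

```text
t: 58.57
tool_pos: [0.5765, 0.2376, 0.0216]
orientation: [2.353, 2.08, 0.002]
force: [1.3, 0.3, 0.3]
opening: 0.0298
t 58.57 pos [0.5765 0.2376 0.0216] x [0.123 0.992 0.001] y [ 0.992 -0.123  0.001] z [ 0.001  0.    -1.   ] q [0.31 0.35 1.59 0.   1.21 0.43] F [1.3 0.3 0.3] open 0.0298
```

No contact; the finger has come down past the arm of the handle. Close at 30 N.

```bash
python3 -m creep '[[0,0,0,0,200],[0,0,0,0,220],[0,0,0,0,245],[0,0,0,0,245],[0,0,0,0,245],[0,0,0,0,245],[0,0,0,0,245],[0,0,0,0,245]]' 30; python3 -c "
from h import *
s=st()
"
```

```text
t: 59.28
tool_pos: [0.5761, 0.2376, 0.0209]
orientation: [2.354, 2.081, 0.001]
force: [0.4, 0.7, 2.8]
opening: 0.0114
t 59.28 pos [0.5761 0.2376 0.0209] x [0.123 0.992 0.   ] y [ 0.992 -0.123  0.001] z [ 0.001  0.    -1.   ] q [0.31 0.35 1.59 0.   1.21 0.43] F [0.4 0.7 2.8] open 0.0114
```

```bash
python3 -m creep '[[0,0,-0.006,0,245],[0,0,-0.008,0,245],[0,0,-0.01,0,245],[0,0,-0.01,0,245],[0,0,-0.01,0,245],[0,0,-0.01,0,245],[0,0,-0.01,0,245],[0,0,-0.006,0,245],[0,0,0,0,245]]' 35; python3 -c "
from h import *
s=st()
snap('U',{'scene':(230,110,370,270),'top':(160,110,310,230)},4.5,('scene',))
"
```

```text
t: 60.03
tool_pos: [0.5771, 0.2379, 0.093]
orientation: [2.353, 2.08, 0.005]
force: [-0.0, 1.7, -2.0]
opening: 0.0106
t 60.03 pos [0.5771 0.2379 0.093 ] x [0.123 0.992 0.001] y [ 0.992 -0.123  0.003] z [ 0.003  0.001 -1.   ] q [0.31 0.27 1.54 0.   1.33 0.43] F [-0.   1.7 -2. ] open 0.0106
```

```bash
python3 -m creep '[[0,0,-0.01,0,245],[0,0,-0.012,0,245],[0,0,-0.012,0,245],[0,0,-0.012,0,245],[0,0,-0.012,0,245],[0,0,-0.012,0,245],[0,0,-0.01,0,245],[0,0,0,0,245],[0,0,0,0,245]]' 35; python3 -c "
from h import *
s=st()
snap('V',{'scene':(210,80,370,270),'top':(160,110,310,230)},4,('scene',))
"
```

```text
t: 60.83
tool_pos: [0.5765, 0.2376, 0.1716]
orientation: [2.353, 2.08, 0.003]
force: [-0.6, -0.4, -1.9]
opening: 0.0112
t 60.83 pos [0.5765 0.2376 0.1716] x [0.123 0.992 0.001] y [ 0.992 -0.123  0.002] z [ 0.002  0.001 -1.   ] q [ 0.31  0.21  1.47 -0.    1.47  0.43] F [-0.6 -0.4 -1.9] open 0.0112
```

```bash
python3 -m creep '[[0,0,-0.01,0,245],[0,0,-0.012,0,245],[0,0,-0.012,0,245],[0,0,-0.012,0,245],[0,0,-0.012,0,245],[0,0,-0.012,0,245],[0,0,-0.01,0,245],[0,0,0,0,245],[0,0,0,0,245]]' 35; python3 -c "
from h import *
s=st()
snap('W',{'scene':(210,40,370,270),'top':(160,110,310,230)},3.4,('scene',))
"
```

```text
t: 61.63
tool_pos: [0.5763, 0.2375, 0.2515]
orientation: [2.353, 2.08, 0.003]
force: [0.3, 0.2, -4.0]
opening: 0.011
t 61.63 pos [0.5763 0.2375 0.2515] x [0.123 0.992 0.001] y [ 0.992 -0.123  0.002] z [ 0.002  0.001 -1.   ] q [0.31 0.18 1.36 0.   1.61 0.43] F [ 0.3  0.2 -4. ] open 0.0110
```

```bash
python3 -m creep '[[0,0,-0.01,0,245],[0,0,-0.014,0,245],[0,0,-0.014,0,245],[0,0,-0.014,0,245],[0,0,-0.014,0,245],[0,0,-0.014,0,245],[0,0,-0.014,0,245],[0,0,-0.01,0,245],[0,0,0,0,245],[0,0,0,0,245]]' 40; python3 -m creep '[[-0.01,0.002,0,0,245],[-0.02,0.002,0,0,245],[-0.025,0.002,0,0,245],[-0.025,0.002,0,0,245],[-0.025,0.002,0,0,245],[-0.025,0.002,0,0,245],[-0.025,0.002,0,0,245],[-0.025,0.002,0,0,245],[-0.025,0.002,0,0,245],[-0.018,0.002,0,0,245],[0,0,0,0,245],[0,0,0,0,245]]';python3 -c "
from h import *
s=st()
snap('X',{'scene':(120,20,350,270),'top':(170,60,350,230)},3)
"
```

```text
t: 62.52
tool_pos: [0.5762, 0.2375, 0.3555]
orientation: [2.353, 2.08, 0.002]
force: [-0.1, -1.0, -4.4]
opening: 0.0109
t: 63.52
tool_pos: [0.5677, 0.0122, 0.3532]
orientation: [-2.355, -2.077, 0.002]
force: [-0.3, 0.9, -2.1]
opening: 0.011
t 63.52 pos [0.5677 0.0122 0.3532] x [ 0.125  0.992 -0.   ] y [ 0.992 -0.125 -0.002] z [-0.002  0.    -1.   ] q [-0.07  0.03  1.33 -0.    1.78  0.06] F [-0.3  0.9 -2.1] open 0.0110
```

```bash
python3 -m creep '[[0,0,0.01,-0.105,245],[0,0,0.012,0,245],[0,0,0.012,0,245],[0,0,0.012,0,245],[0,0,0.01,0,245],[0,0,0.008,0,245],[0,0,0,0,245],[0,0,0,0,245]]' 30;python3 -c "
from h import *
s=st()
snap('Y',{'scene':(120,20,350,270),'top':(170,60,350,230)},3,('scene',))
"
```

```text
t: 64.28
tool_pos: [0.5679, 0.0137, 0.2898]
orientation: [-2.241, -2.2, 0.001]
force: [-0.4, 0.6, -3.5]
opening: 0.0109
t 64.28 pos [0.5679 0.0137 0.2898] x [0.018 1.    0.   ] y [ 1.    -0.018 -0.001] z [-0.001  0.    -1.   ] q [-0.07  0.03  1.45 -0.    1.67 -0.05] F [-0.4  0.6 -3.5] open 0.0109
```

```bash
python3 -m creep '[[-0.015,0,0,0,245],[-0.015,0,0.008,0,245],[0,0,0.01,0,245],[0,0,0.01,0,245],[0,0,0.008,0,245],[0,0,0,0,245],[0,0,0,0,245]]' 30;python3 -c "
from h import *
s=st()
snap('Z',{'scene':(120,70,320,270),'top':(220,90,340,200)},4)
"
```

```text
t: 64.92
tool_pos: [0.5703, -0.0154, 0.2587]
orientation: [2.236, 2.198, 0.01]
force: [0.8, 1.8, 14.8]
opening: 0.0112
t 64.92 pos [ 0.5703 -0.0154  0.2587] x [0.017 1.    0.   ] y [ 1.    -0.017  0.009] z [ 0.009  0.    -1.   ] q [-0.12  0.03  1.5   0.    1.6  -0.1 ] F [ 0.8  1.8 14.8] open 0.0112
```

```bash
python3 -m creep '[[0,0,0,0,245],[0,0,0.005,0,245],[0,0,0.006,0,245],[0,0,0.006,0,245],[0,0,0.006,0,245],[0,0,0,0,245]]' 10;python3 -c "
from h import *
s=st()
snap('AA',{'scene':(120,70,320,270),'top':(220,90,340,200)},4,('scene',))
"
```

```text
t: 65.52
tool_pos: [0.5736, -0.0146, 0.24]
orientation: [2.231, 2.195, 0.021]
force: [3.0, 5.9, 27.8]
opening: 0.0119
t 65.52 pos [ 0.5736 -0.0146  0.24  ] x [0.016 1.    0.001] y [ 1.    -0.016  0.018] z [ 0.018  0.001 -1.   ] q [-0.12  0.03  1.54  0.    1.56 -0.1 ] F [ 3.   5.9 27.8] open 0.0119
```

```bash
python3 -m creep '[[0,0,-0.008,0,245],[0,0,-0.008,0,245],[0,0,0,0,245],[0,0,0,0,245]]' 20;python3 -c "
from h import *
s=st()
snap('AB',{'scene':(150,130,270,250),'top':(220,90,340,200)},6,('scene',))
"
```

```text
t: 65.9
tool_pos: [0.5675, -0.0161, 0.247]
orientation: [-2.241, -2.201, 0.001]
force: [-0.1, 0.1, -3.4]
opening: 0.0112
t 65.90 pos [ 0.5675 -0.0161  0.247 ] x [0.018 1.    0.   ] y [ 1.    -0.018 -0.001] z [-0.001  0.    -1.   ] q [-0.12  0.03  1.52  0.    1.59 -0.1 ] F [-0.1  0.1 -3.4] open 0.0112
```

```bash
python3 -m creep '[[0,-0.004,0.004,0,245],[0,-0.006,0.005,0,245],[0,-0.006,0.005,0,245],[0,-0.006,0.005,0,245],[0,-0.006,0.005,0,245],[0,0,0,0,245]]' 15;python3 -c "
from h import *
s=st()
snap('AC',{'scene':(150,130,270,250),'top':(220,90,340,200)},6,('scene',))
"
```

```text
t: 66.45
tool_pos: [0.5493, -0.0151, 0.2382]
orientation: [2.223, 2.187, 0.034]
force: [5.9, 7.6, 54.7]
opening: 0.0128
t 66.45 pos [ 0.5493 -0.0151  0.2382] x [ 0.016  1.    -0.   ] y [ 0.999 -0.016  0.031] z [ 0.031 -0.001 -1.   ] q [-0.12 -0.05  1.62  0.    1.54 -0.11] F [ 5.9  7.6 54.7] open 0.0128
```

```bash
python3 -m creep '[[0,0,-0.012,0,245],[0,0,-0.015,0,245],[0,0.005,-0.015,0,245],[0,0.01,-0.012,0,245],[0,0.005,0,0,245],[0,0,0,0,245]]' 30;python3 -c "
from h import *
s=st()
snap('AD',{'scene':(130,80,290,260),'top':(220,90,340,200)},4.4,('scene',))
"
```

```text
t: 67.0
tool_pos: [0.5601, -0.0163, 0.2767]
orientation: [-2.241, -2.201, 0.0]
force: [0.1, 0.4, -3.7]
opening: 0.0109
t 67.00 pos [ 0.5601 -0.0163  0.2767] x [0.018 1.    0.   ] y [ 1.    -0.018 -0.   ] z [-0.  0. -1.] q [-0.12  0.    1.49  0.    1.64 -0.1 ] F [ 0.1  0.4 -3.7] open 0.0109
```

```bash
python3 -m creep '[[0,0,-0.015,0.117,245],[0,0,0,0.117,245],[0,0,0,0.117,245],[0,0,0,0,245],[0,0,0,0,245]]' 35;python3 -c "
from h import *
s=st()
snap('AE',{'scene':(130,80,290,260),'top':(220,90,340,200)},4.4)
"
```

```text
t: 67.47
tool_pos: [0.5588, -0.0162, 0.2908]
orientation: [-2.587, -1.78, 0.003]
force: [0.1, -0.3, -3.7]
opening: 0.0114
t 67.47 pos [ 0.5588 -0.0162  0.2908] x [ 0.357  0.934 -0.001] y [ 0.934 -0.357 -0.003] z [-0.003  0.    -1.   ] q [-0.12  0.    1.47  0.    1.67  0.24] F [ 0.1 -0.3 -3.7] open 0.0114
```

```bash
python3 -m creep '[[0.002,0.01,0,0,245],[0.002,0.012,0,0,245],[0.002,0.012,0,0,245],[0,0.012,0,0,245],[0,0,0,0,245],[0,0,0.01,0,245],[0,0,0.01,0,245],[0,0,0,0,245],[0,0,0,0,245]]' 30;python3 -c "
from h import *
s=st()
snap('AF',{'scene':(130,80,290,260),'top':(220,90,340,200)},4.4,('scene',))
"
```

```text
t: 68.32
tool_pos: [0.6035, -0.0269, 0.2707]
orientation: [-2.589, -1.776, 0.003]
force: [-0.4, -0.0, -3.9]
opening: 0.0114
t 68.32 pos [ 0.6035 -0.0269  0.2707] x [ 0.36   0.933 -0.001] y [ 0.933 -0.36  -0.003] z [-0.003  0.    -1.   ] q [-0.13  0.13  1.38  0.    1.64  0.24] F [-0.4 -0.  -3.9] open 0.0114
```

```bash
python3 -m creep '[[0,0,0.008,0,245],[0,0,0.006,0,245],[0,0,0,0,245]]' 25;python3 -m creep '[[0,0,0.006,0,245],[0,0,0.004,0,245],[0,0,0,0,245]]' 25;python3 -c "
from h import *
s=st()
snap('AG',{'scene':(130,80,290,260),'top':(220,90,340,200)},4.4,('scene',))
"
```

```text
t: 68.62
tool_pos: [0.6041, -0.0271, 0.2567]
orientation: [-2.59, -1.776, 0.003]
force: [-0.6, 0.6, -3.9]
opening: 0.0111
t: 68.87
tool_pos: [0.6043, -0.0272, 0.2471]
orientation: [-2.59, -1.776, 0.002]
force: [0.3, -0.2, -3.6]
opening: 0.0112
t 68.87 pos [ 0.6043 -0.0272  0.2471] x [ 0.361  0.933 -0.   ] y [ 0.933 -0.361 -0.002] z [-0.002  0.    -1.   ] q [-0.13  0.13  1.41 -0.    1.6   0.24] F [ 0.3 -0.2 -3.6] open 0.0112
```

```bash
python3 -m creep '[[-0.0095,0.0036,0,0,245],[-0.0095,0.0036,0,0,245],[0,0,0.006,0,245],[0,0,0.006,0,245],[0,0,0,0,245]]' 25;python3 -m creep '[[0,0,0.006,0,245],[0,0,0.004,0,245],[0,0,0,0,245]]' 25;python3 -c "
from h import *
s=st()
snap('AH',{'scene':(130,80,290,260),'top':(220,90,340,200)},4.4,('scene',))
"
```

```text
t: 69.33
tool_pos: [0.6072, -0.0476, 0.24]
orientation: [2.588, 1.773, 0.01]
force: [1.7, 2.8, 11.5]
opening: 0.0112
t: 69.58
tool_pos: [0.6114, -0.0467, 0.2365]
orientation: [2.581, 1.771, 0.026]
force: [5.3, 7.0, 32.3]
opening: 0.0115
t 69.58 pos [ 0.6114 -0.0467  0.2365] x [0.36  0.933 0.007] y [ 0.933 -0.36   0.019] z [ 0.021 -0.    -1.   ] q [-0.16  0.13  1.43  0.    1.56  0.21] F [ 5.3  7.  32.3] open 0.0115
```

```bash
python3 -m creep '[[0,0,-0.007,0,245],[0,0,0,0,245]]' 12;python3 -c "
from h import *
s=st()"
python3 -m creep '[[0,0,0,0,200],[0,0,0,0,160],[0,0,0,0,150],[0,0,0,0,150]]' 12;python3 -c "
from h import *
s=st()
snap('AI',{'scene':(130,80,290,260),'top':(220,90,340,200)},4.4,('scene',))
"
```

```text
t: 69.8
tool_pos: [0.6062, -0.0472, 0.2367]
orientation: [2.589, 1.775, 0.007]
force: [0.5, 9.5, 12.0]
opening: 0.0116
t 69.80 pos [ 0.6062 -0.0472  0.2367] x [0.36  0.933 0.002] y [ 0.933 -0.36   0.005] z [ 0.005  0.    -1.   ] q [-0.16  0.14  1.43  0.    1.57  0.21] F [ 0.5  9.5 12. ] open 0.0116
t: 70.13
tool_pos: [0.6041, -0.0477, 0.2323]
orientation: [-2.591, -1.775, 0.002]
force: [-0.3, -0.1, -0.5]
opening: 0.0333
t 70.13 pos [ 0.6041 -0.0477  0.2323] x [ 0.361  0.933 -0.001] y [ 0.933 -0.361 -0.002] z [-0.002  0.    -1.   ] q [-0.16  0.14  1.43 -0.    1.57  0.21] F [-0.3 -0.1 -0.5] open 0.0333
```

```bash
python3 -m creep '[[0,0,-0.02,0,120],[0,0,-0.04,0,120],[0,0,-0.04,0,120],[0.02,0,-0.02,0,120],[0.04,0,0,0,120],[0.04,0,0,0,120],[0.04,0,0,0,120],[0.04,0,0,0,120],[0,0,0,0,120]]' 12;python3 -c "
from h import *
s=st()
snap('AJ',{'scene':(130,110,290,260),'top':(220,90,340,200)},5)
for q in ('bin_handle','bin_heel','bin_in'):
  l={n:tip_of(n,q)[:1] for n in('scene','top')}; print(q,l)
  if l['scene'] and l['top']: print(tri(l['scene'][0]['pixel'],l['top'][0]['pixel']))
"
```

```text
t: 70.93
tool_pos: [0.67, 0.127, 0.3501]
orientation: [-2.583, -1.781, 0.004]
force: [0.0, 0.1, -1.5]
opening: 0.049
t 70.93 pos [0.67   0.127  0.3501] x [0.356 0.935 0.   ] y [ 0.935 -0.356 -0.004] z [-0.004  0.002 -1.   ] q [0.11 0.36 0.96 0.   1.82 0.47] F [ 0.   0.1 -1.5] open 0.0490
bin_handle {'scene': [{'pixel': [240.4, 229.1], 'confidence': 0.57}], 'top': []}
bin_heel {'scene': [{'pixel': [165.4, 213.4], 'confidence': 0.9}], 'top': [{'pixel': [318.8, 165.2], 'confidence': 0.71}]}
(array([ 0.5924378 , -0.16643197,  0.18613134]), np.float64(0.0037957288143679446))
bin_in {'scene': [{'pixel': [183.8, 225.9], 'confidence': 0.78}], 'top': [{'pixel': [306.7, 147.4], 'confidence': 0.78}]}
(array([ 0.65059099, -0.12567593,  0.19575238]), np.float64(0.002254568349274831))
```

```bash
python3 -c "
from h import *
snap('AK',{'scene':(200,180,260,250),'top':(255,110,325,180)},10)
f=lambda x,y:(220+(x+.5)/5-.5,90+(y+.5)/5-.5)
for p in [(297,265),(430,198),(497,352),(362,405)]: print('top face z.26',np.round(at_z('top',f(*p),.26),4))
"
```

```text
top face z.26 [ 0.6479 -0.0284  0.26  ]
top face z.26 [ 0.6918 -0.1131  0.26  ]
top face z.26 [ 0.5915 -0.1525  0.26  ]
top face z.26 [ 0.5577 -0.0677  0.26  ]
```

Run:
```python
from h import *
g=lambda x,y:(200+(x+.5)/10-.5,180+(y+.5)/10-.5)
f=lambda x,y:(255+(x+.5)/10-.5,110+(y+.5)/10-.5)
for nm,p,z in [('arm wall top',(165,272),.24),('corner top',(408,298),.24),('bar mid',(420,455),.19),('arm wall bot',(218,590),.14),('corner bot',(425,612),.14)]: print('S',nm,np.round(at_z('scene',g(*p),z),4))
for nm,p,z in [('T corner',(122,250),.24),('arm wall',(235,310),.24)]: print(nm,np.round(at_z('top',f(*p),z),4))
```

```text
S arm wall top [ 0.6465 -0.0474  0.24  ]
S corner top [0.6657 0.0058 0.24  ]
S bar mid [0.6695 0.0068 0.19  ]
S arm wall bot [ 0.6594 -0.0427  0.14  ]
S corner bot [0.6762 0.0058 0.14  ]
T corner [0.6807 0.0092 0.24  ]
arm wall [ 0.6607 -0.0269  0.24  ]
```

```bash
python3 -m creep '[[-0.037,0.0155,0,0,132],[-0.037,0.0155,0,0,132],[-0.036,0.015,0,0,132],[0,0,0,0.07,132],[0,0,-0.0,0,132],[0,0,0,0,132]]' 20
python3 - <<'E'
from h import *
st(); snap('AL',None,1)
E
```

```text
t: 71.93
tool_pos: [0.6727, 0.0007, 0.3538]
orientation: [-2.651, -1.685, -0.001]
force: [-0.0, -0.3, -0.3]
opening: 0.0448
t 71.93 pos [0.6727 0.0007 0.3538] x [0.425 0.905 0.001] y [ 0.905 -0.425  0.   ] z [ 0.  0. -1.] q [-0.08  0.33  1.    0.    1.82  0.36] F [-0.  -0.3 -0.3] open 0.0448
```

```bash
cat h.py | head -60; ls pics | grep AL
```

```text
import numpy as np, cv2
from plant import *
from scipy.spatial.transform import Rotation as R
def cam(n):
    p=camera_params(n); f=192/np.tan(np.radians(p['fov_y']/2))
    return p['position'],R.from_rotvec(p['rotation']).as_matrix(),f,p['cx'],p['cy']
def ray(n,px):
    c,M,f,cx,cy=cam(n); d=M@np.array([(px[0]-cx)/f,(px[1]-cy)/f,1]); return c,d/np.linalg.norm(d)
def at_z(n,px,z):
    c,d=ray(n,px); return c+d*(z-c[2])/d[2]
def proj(n,P):
    c,M,f,cx,cy=cam(n); v=M.T@(np.asarray(P)-c); return np.array([f*v[0]/v[2]+cx,f*v[1]/v[2]+cy])
def tri(a,b):
    (c1,d1),(c2,d2)=ray('scene',a),ray('top',b)
    A=np.stack([d1,-d2],1); t=np.linalg.lstsq(A,c2-c1,rcond=None)[0]
    p,q=c1+t[0]*d1,c2+t[1]*d2; return (p+q)/2,np.linalg.norm(p-q)
def st():
    s=read_state(); T=R.from_rotvec(s['orientation'])
    print('t %.2f'%s['t'],'pos',np.round(s['tool_pos'],4),'x',np.round(T.as_matrix()[:,0],3),'y',np.round(T.as_matrix()[:,1],3),'z',np.round(T.as_matrix()[:,2],3),'q',np.round(s['q'],2),'F',np.round(s['force'],1),'open %.4f'%s['opening'])
    return s
def snap(name,crop=None,k=2,cams=('scene','top')):
    for n in cams:
        im=read_camera(n)
        if crop and n in crop:
            a,b,c,d=crop[n]; im=im[b:d,a:c]
            im=cv2.resize(im,None,fx=k,fy=k,interpolation=cv2.INTER_CUBIC)
        cv2.imwrite(f'pics/{name}_{n}.png',im[:,:,::-1])
AL_scene.png
AL_top.png
```

View pics/AL_scene.png

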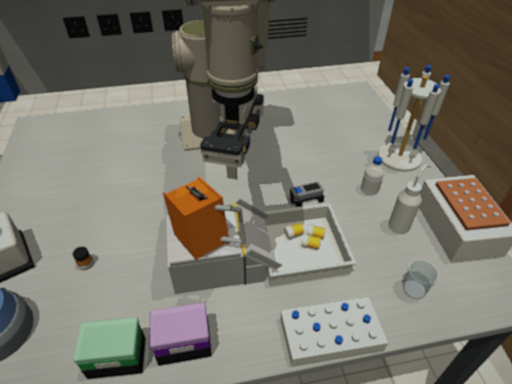

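View pics/AL_top.png

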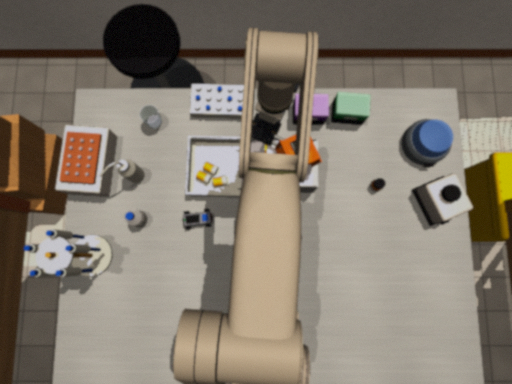

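```bash
python3 -m creep '[[0.006,0,0.025,0,132],[0,0,0.025,0,132],[0,0,0.025,0,132],[0,0,0.02,0,132],[0,0,0,0,132],[0,0,0,0,132]]' 20
python3 - <<'E'
from h import *
st(); snap('AM',{'scene':(150,100,300,300)},4,('scene',))
for P in [(.673,.006,.24),(.673,.006,.14)]: print(proj('scene',P))
E
```

```text
t: 72.53
tool_pos: [0.6745, 0.0079, 0.2573]
orientation: [-2.648, -1.687, 0.004]
force: [0.1, 0.2, 1.4]
opening: 0.0447
t 72.53 pos [0.6745 0.0079 0.2573] x [ 0.423  0.906 -0.001] y [ 0.906 -0.423 -0.003] z [-0.003  0.    -1.   ] q [-0.06  0.32  1.17  0.    1.65  0.37] F [0.1 0.2 1.4] open 0.0447
[240.98324836 211.62800203]
[241.91356253 239.73139578]
```

View pics/AM_scene.png

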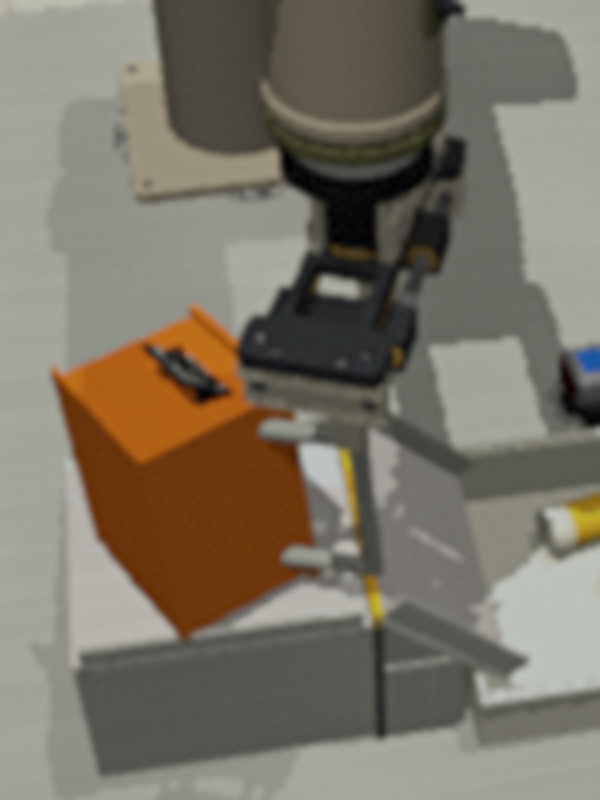

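Run:
```python
from h import *
for P in [(.71,-.01,.30),(.71,-.01,.28),(.71,-.01,.26),(.71,-.01,.24),(.674,.008,.267),(.674,.008,.247)]: print(P,proj('scene',P), (proj('scene',P)-[150,100])*4)
print(read_state()['t'], tip_reach if not callable(tip_reach) else tip_reach())
```

```text
(0.71, -0.01, 0.3) [235.90191569 205.66811519] [343.60766274 422.67246076]
(0.71, -0.01, 0.28) [236.19857098 212.21582143] [344.79428392 448.8632857 ]
(0.71, -0.01, 0.26) [236.48567573 218.55273031] [345.94270292 474.21092125]
(0.71, -0.01, 0.24) [236.76368384 224.68886023] [347.05473535 498.75544091]
(0.674, 0.008, 0.267) [241.67260662 203.47244444] [366.69042649 413.88977775]
(0.674, 0.008, 0.247) [241.86348151 209.68595878] [367.45392603 438.74383511]
72.5833 0.011
```

Run:
```python
from h import *
im=cv2.imread('pics/AL_scene.png')[100:300,150:300]
cv2.imwrite('pics/AN.png',cv2.resize(im,None,fx=3,fy=3,interpolation=cv2.INTER_CUBIC))
for z in (.343,.363): print(proj('scene',(.70,-.01,z)))
```

```text
[234.41906276 187.49985218]
[234.07778037 180.22048847]
```

View pics/AN.png

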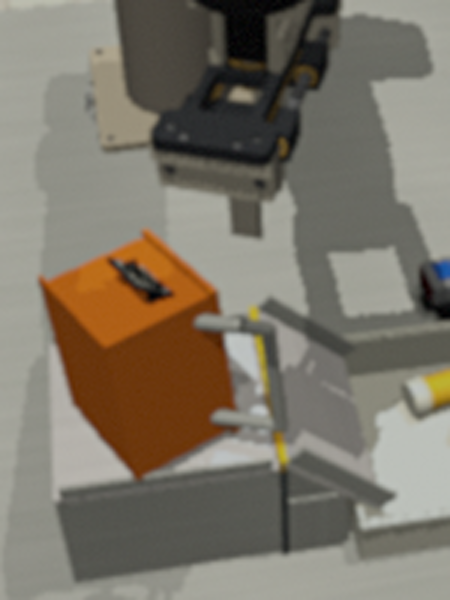

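```bash
python3 -m creep '[[0,0,0.02,0,132],[0,0,0.02,0,132],[0,0,0.02,0,132],[0,0,0.014,0,132],[0,0,0.01,0,132],[0,0,0,0,132],[0,0,0,0,132]]' 20
python3 - <<'E'
from h import *
st(); snap('AP',{'scene':(150,100,300,300)},4,('scene',))
E
```

```text
t: 73.17
tool_pos: [0.6757, 0.0067, 0.1753]
orientation: [2.651, 1.685, 0.001]
force: [0.1, -0.1, 0.6]
opening: 0.0452
t 73.17 pos [0.6757 0.0067 0.1753] x [0.425 0.905 0.   ] y [ 0.905 -0.425  0.   ] z [ 0. -0. -1.] q [-0.07  0.35  1.29 -0.    1.5   0.37] F [ 0.1 -0.1  0.6] open 0.0452
```

View pics/AP_scene.png

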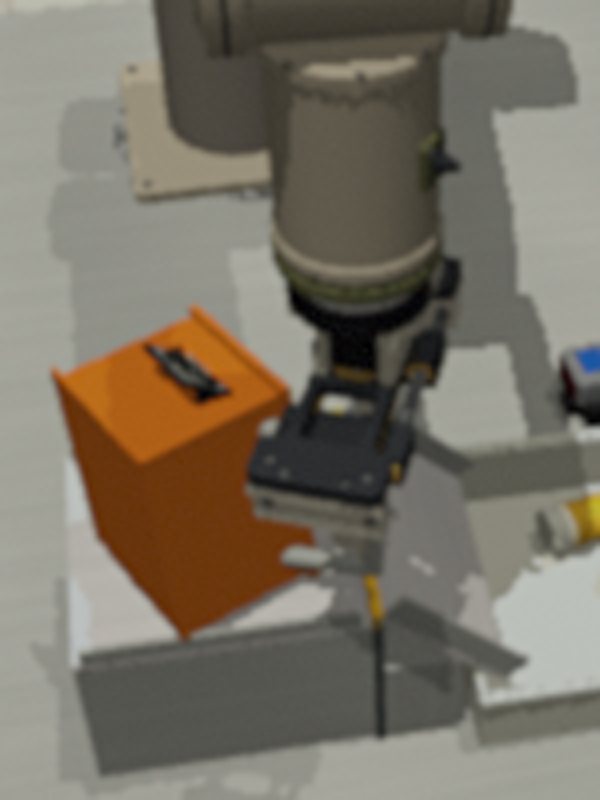

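```bash
python3 -m creep '[[0,0,0,0,240],[0,0,0,0,240],[0,0,0,0,245],[0,0,0,0,245],[0,0,0,0,245],[0,0,0,0,245],[0,0,0,0,245]]' 25 && python3 -m creep '[[0,0,-0.01,0,245],[0,0,-0.01,0,245],[0,0,-0.01,0,245],[0,0,-0.01,0,245],[0,0,-0.01,0,245],[0,0,0,0,245],[0,0,0,0,245]]' 25
python3 - <<'E'
from h import *
st(); snap('AQ',{'scene':(150,100,300,300)},4,('scene',))
E
```

```text
t: 73.8
tool_pos: [0.6759, 0.0064, 0.1751]
orientation: [2.651, 1.684, 0.001]
force: [1.0, -0.4, 1.1]
opening: 0.0115
t: 74.38
tool_pos: [0.6761, 0.0066, 0.2259]
orientation: [2.651, 1.684, 0.003]
force: [-0.1, 0.4, -2.9]
opening: 0.0117
t 74.38 pos [0.6761 0.0066 0.2259] x [0.425 0.905 0.001] y [ 0.905 -0.425  0.002] z [ 0.002 -0.    -1.   ] q [-0.07  0.33  1.23  0.    1.59  0.37] F [-0.1  0.4 -2.9] open 0.0117
```

View pics/AQ_scene.png

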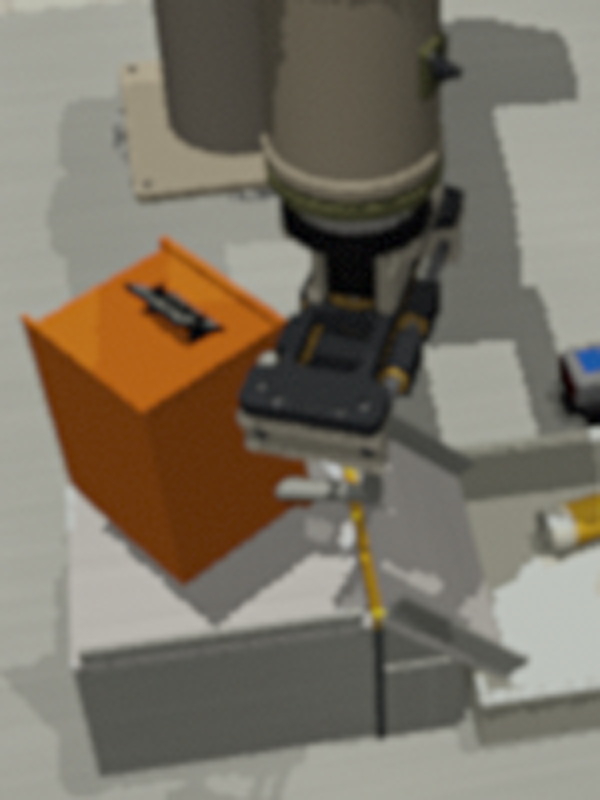

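```bash
python3 -m creep '[[0,0,-0.025,0,245],[0,0,-0.025,0,245],[0,0,-0.025,0,245],[0,0,-0.025,0,245],[0,0,-0.025,0,245],[0,0,-0.02,0,245],[0,0,0,0,245],[0,0,0,0,245]]' 25 && python3 -m creep '[[0,0,0,0,245],[0,0,0,0,245],[0,0,0,0,245],[0,0,0,0,245]]' 14
python3 - <<'E'
from h import *
st(); snap('AR',{'scene':(150,50,300,250)},4,('scene',))
E
```

```text
t: 75.1
tool_pos: [0.6759, 0.0066, 0.3698]
orientation: [2.651, 1.684, 0.002]
force: [0.1, 0.5, -2.9]
opening: 0.0115
t: 75.43
tool_pos: [0.6749, 0.0064, 0.3677]
orientation: [-2.651, -1.684, 0.004]
force: [-0.2, -0.9, -3.5]
opening: 0.0118
t 75.43 pos [0.6749 0.0064 0.3677] x [ 0.425  0.905 -0.001] y [ 0.905 -0.425 -0.002] z [-0.003 -0.    -1.   ] q [-0.07  0.34  0.95 -0.    1.85  0.37] F [-0.2 -0.9 -3.5] open 0.0118
```

View pics/AR_scene.png

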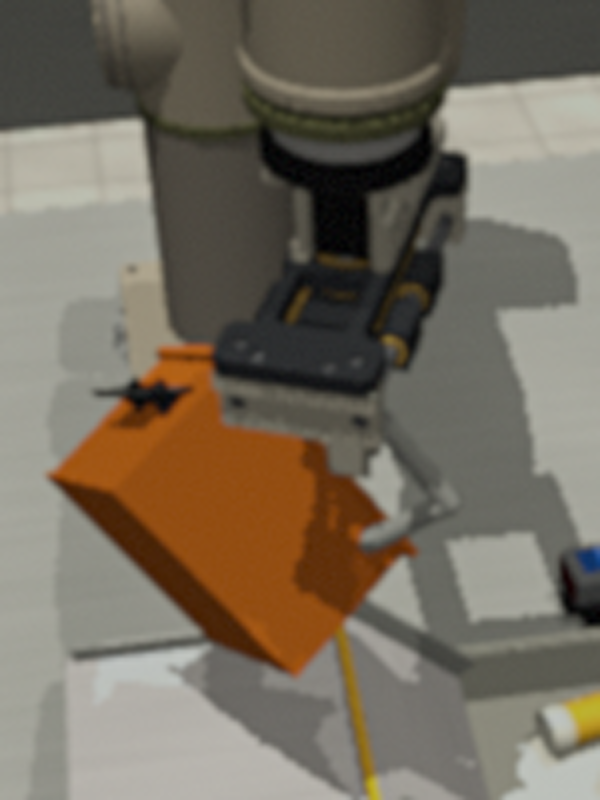

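```bash
python3 -m creep '[[0,0,0,0,245],[0,0,0,0,245],[0,0,0,0,245],[0,0,0,0,245],[0,0,0,0,245],[0,0,0,0,245]]' 12
python3 - <<'E'
from h import *
st(); snap('AS',{'scene':(150,50,300,250)},4,('scene',))
E
```

```text
t: 75.98
tool_pos: [0.6754, 0.0065, 0.3696]
orientation: [2.652, 1.684, -0.0]
force: [0.2, -0.8, -2.6]
opening: 0.0117
t 75.98 pos [0.6754 0.0065 0.3696] x [ 0.425  0.905 -0.   ] y [ 0.905 -0.425  0.   ] z [ 0. -0. -1.] q [-0.07  0.34  0.95 -0.    1.85  0.37] F [ 0.2 -0.8 -2.6] open 0.0117
```

View pics/AS_scene.png

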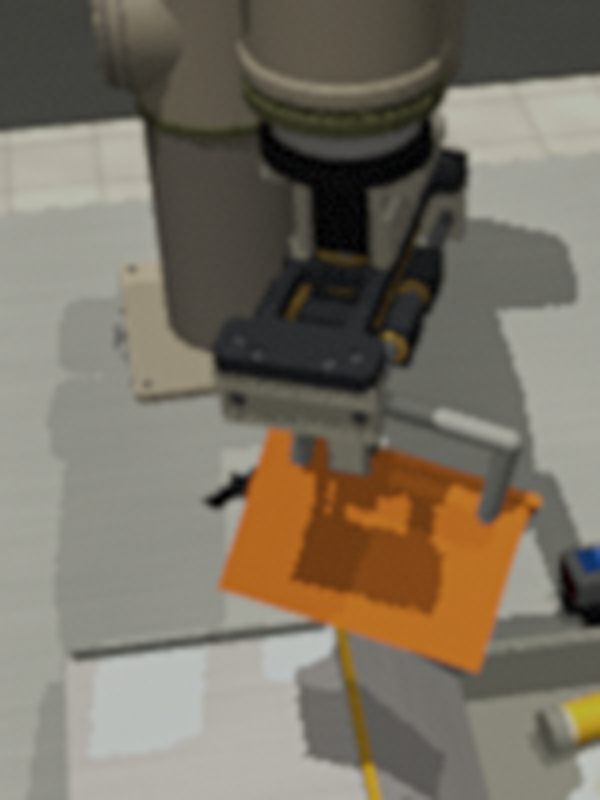

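```bash
python3 -m creep '[[0,0,0,0.06,245],[0,0,0,0.115,245],[0,0,0,0.115,245],[0,0,0,0.115,245],[0,0,0,0.115,245],[0,0,0,0.115,245],[0,0,0,0.115,245],[0,0,0,0.115,245],[0,0,0,0.115,245],[0,0,0,0.1,245],[0,0,0,0.07,245],[0,0,0,0,245]]' 18 && python3 -m creep '[[-0.01,0.005,0,0,245],[-0.02,0.01,0,0,245],[-0.02,0.01,0,0,245],[-0.01,0.005,0,0,245],[0,0,0,0,245],[0,0,0,0,245]]' 18
python3 - <<'E'
from h import *
st(); snap('AT',{'scene':(130,50,330,250),'top':(230,80,350,240)},4)
E
```

```text
t: 77.03
tool_pos: [0.6754, 0.0065, 0.3695]
orientation: [3.141, -0.034, 0.0]
force: [0.4, -0.0, -4.1]
opening: 0.0117
t: 77.53
tool_pos: [0.6149, -0.0225, 0.3702]
orientation: [-3.141, 0.027, -0.002]
force: [-0.2, 0.8, -3.4]
opening: 0.0109
t 77.53 pos [ 0.6149 -0.0225  0.3702] x [ 1.    -0.017  0.001] y [-0.017 -1.    -0.   ] z [ 0.001  0.    -1.   ] q [-0.12  0.17  1.15  0.    1.82  1.47] F [-0.2  0.8 -3.4] open 0.0109
```

View pics/AT_scene.png

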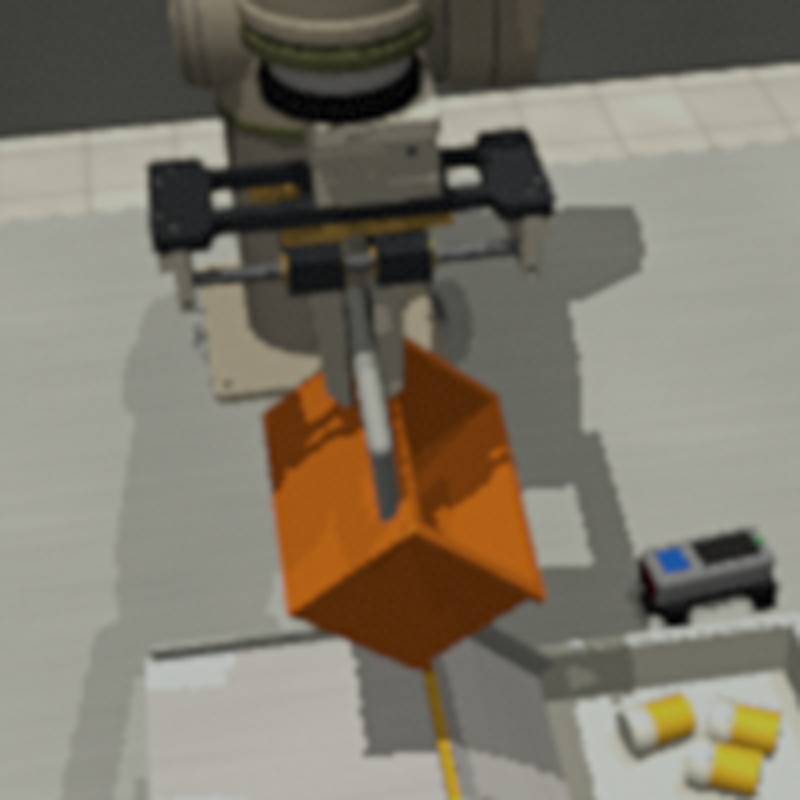

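View pics/AT_top.png

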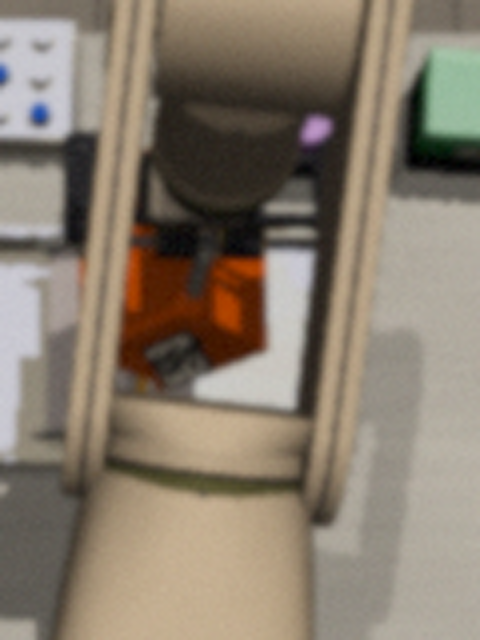

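Run:
```python
from h import *
import numpy as np
c,_,_,_,_=cam('scene'); print('cam',np.round(c,3))
for X in (.69,.70,.71):
  r={}
  for n,p in dict(A=(413,530),B=(290,612),C=(420,668),D=(545,600),barend=(385,500)).items():
    c,d=ray('scene',np.array(p)/4+[130,50]); r[n]=c+d*(X-c[0])/d[0]
  print(X,{k:np.round(v[1:],3) for k,v in r.items()}, 'AB %.3f AD %.3f BC %.3f'%tuple(np.linalg.norm(r[a]-r[b]) for a,b in ('AB','AD','BC')))
```

```text
cam [ 1.291 -0.089  0.903]
0.69 {'A': array([-0.011,  0.348]), 'B': array([-0.078,  0.302]), 'C': array([-0.01 ,  0.244]), 'D': array([0.06 , 0.283]), 'barend': array([-0.024,  0.371])} AB 0.082 AD 0.096 BC 0.089
0.7 {'A': array([-0.012,  0.357]), 'B': array([-0.078,  0.312]), 'C': array([-0.012,  0.255]), 'D': array([0.058, 0.294]), 'barend': array([-0.025,  0.38 ])} AB 0.080 AD 0.094 BC 0.087
0.71 {'A': array([-0.013,  0.366]), 'B': array([-0.078,  0.322]), 'C': array([-0.013,  0.266]), 'D': array([0.055, 0.304]), 'barend': array([-0.026,  0.388])} AB 0.079 AD 0.093 BC 0.086
```

Run:
```python
from h import *
from scipy.optimize import least_squares
tcp=read_state()['tool_pos']
obs={(70,-50,95):(413,530),(70,-50,0):(290,612),(70,50,0):(420,668),(70,50,95):(545,600),(-70,50,95):(497,398),(-70,-50,95):(408,345),(-70,-50,0):(268,415)}
def model(p,P):
    g,roll,th,hz,yaw,dx,dy=p
    v=np.array(P)/1000-np.array([g,-.09,.112])
    Rm=R.from_euler('xyz',[-th,roll,yaw]) # extrinsic x then y then z
    return Rm.apply(v)+[tcp[0]+dx,tcp[1]+dy,tcp[2]+hz]
def res(p):
    r=[]
    for P,o in obs.items(): r+=list(proj('scene',model(p,P))-(np.array(o)/4+[130,50]))
    return np.r_[r,p[5]/.002,p[6]/.002,(p[3]-.025)/.006]
s=least_squares(res,[0,.1,.9,.025,0,0,0]); p=s.x
print(np.round(p,4),'roll,tilt,yaw deg',np.degrees(p[[1,2,4]]).round(1)); print(np.round(s.fun,1))
for P in [(0,62,0),(70,62,0),(-70,62,0),(70,-50,0),(0,0,0)]: print(P,np.round(model(p,P),3))
```

```text
[-7.400e-03  2.179e-01  8.185e-01  2.520e-02 -5.970e-02  2.000e-04
  3.100e-03] roll,tilt,yaw deg [12.5 46.9 -3.4]
[ 0.8  1.1  0.5  0.5 -0.7  0.1 -1.5 -0.6  1.9  1.8 -4.6 -3.   2.   0.3
  0.1  1.5  0. ]
(0, 62, 0) [0.584 0.005 0.21 ]
(70, 62, 0) [0.652 0.001 0.195]
(-70, 62, 0) [0.515 0.009 0.225]
(70, -50, 0) [ 0.665 -0.076  0.275]
(0, 0, 0) [ 0.591 -0.038  0.254]
```

Run:
```python
from h import *
from scipy.optimize import least_squares
tcp=read_state()['tool_pos']
obs={(70,-50,95):(413,530),(70,-50,0):(290,612),(70,50,0):(420,668),(70,50,95):(545,600),(-70,50,95):(497,398),(-70,-50,0):(268,415)}
def model(p,P):
    g,roll,th,hz,yaw,dx,dy=p
    v=np.array(P)/1000-np.array([g,-.09,.112])
    return R.from_euler('xyz',[-th,roll,yaw]).apply(v)+[tcp[0]+dx,tcp[1]+dy,tcp[2]+hz]
def res(p):
    r=[]
    for P,o in obs.items(): r+=list(proj('scene',model(p,P))-(np.array(o)/4+[130,50]))
    return np.r_[r,p[5]/.002,p[6]/.002,(p[3]-.025)/.006]
s=least_squares(res,[0,.1,.9,.025,0,0,0]); p=s.x
print(np.round(p,4),'roll,tilt,yaw deg',np.degrees(p[[1,2,4]]).round(1)); print(np.round(s.fun,1))
for P in [(0,62,0),(70,62,0),(-70,62,0),(70,-50,0),(0,0,0)]: print(P,np.round(model(p,P),3))
```

```text
[-1.060e-02  2.168e-01  8.063e-01  3.030e-02 -3.840e-02  1.000e-04
  2.000e-04] roll,tilt,yaw deg [12.4 46.2 -2.2]
[ 0.5  0.5  0.2  0.8 -0.5 -0.3 -1.5 -1.8  0.6  0.6  0.6  0.4  0.1  0.1
  0.9]
(0, 62, 0) [0.587 0.004 0.215]
(70, 62, 0) [0.655 0.001 0.2  ]
(-70, 62, 0) [0.518 0.006 0.23 ]
(70, -50, 0) [ 0.669 -0.077  0.279]
(0, 0, 0) [ 0.595 -0.04   0.258]
```

```bash
python3 -m creep '[[-0.002,0.012,0,0,245],[-0.003,0.014,0.005,0,245],[0,0.01,0.015,0,245],[0,0,0.02,0,245],[0,0,0.02,0,245],[0,0,0.01,0,245],[0,0,0.005,0,245],[0,0,0,0,245],[0,0,0,0,245]]' 18
python3 - <<'E'
from h import *
st(); snap('AU',{'scene':(130,70,330,270)},4,('scene',))
E
```

```text
t: 78.38
tool_pos: [0.6094, -0.0585, 0.2952]
orientation: [3.141, -0.028, 0.001]
force: [-0.1, 0.2, -2.9]
opening: 0.0117
t 78.38 pos [ 0.6094 -0.0585  0.2952] x [ 1.    -0.018  0.001] y [-0.018 -1.     0.   ] z [ 0.001 -0.    -1.   ] q [-0.18  0.14  1.31 -0.    1.68  1.41] F [-0.1  0.2 -2.9] open 0.0117
```

View pics/AU_scene.png

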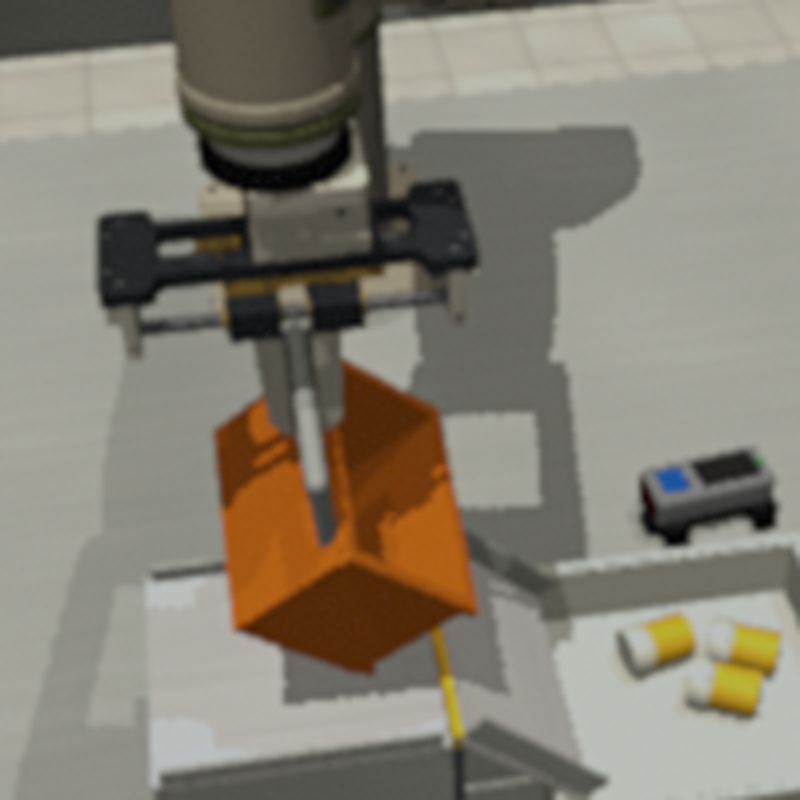

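```bash
python3 -m creep '[[0,0,0.004,0,245],[0,0,0.004,0,245],[0,0,0.004,0,245],[0,0,0.004,0,245],[0,0,0.004,0,245],[0,0,0.004,0,245],[0,0,0,0,245],[0,0,0,0,245]]' 14
python3 - <<'E'
from h import *
st(); snap('AV',{'scene':(130,70,330,270)},4,('scene',))
E
```

```text
t: 79.1
tool_pos: [0.6091, -0.0582, 0.2702]
orientation: [-3.141, 0.029, 0.001]
force: [-0.3, -0.4, -3.0]
opening: 0.0115
t 79.10 pos [ 0.6091 -0.0582  0.2702] x [ 1.    -0.018 -0.   ] y [-0.018 -1.    -0.   ] z [-0.  0. -1.] q [-0.18  0.15  1.36  0.    1.64  1.41] F [-0.3 -0.4 -3. ] open 0.0115
```

View pics/AV_scene.png

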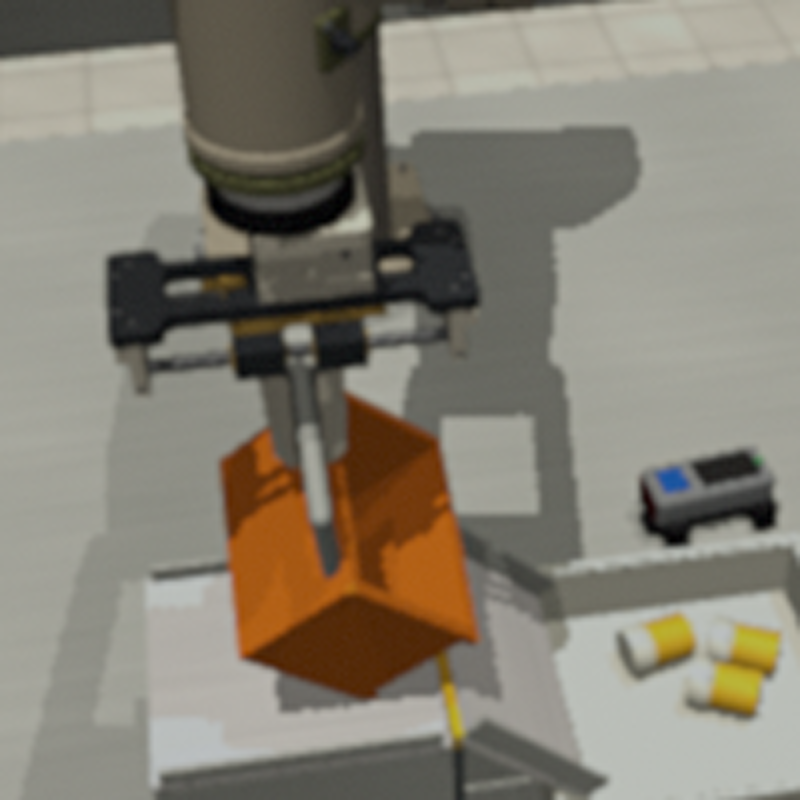

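```bash
python3 -m creep '[[0,0,0.004,0,245],[0,0,0.004,0,245],[0,0,0.004,0,245],[0,0,0.0,0,245]]' 14; python3 -m creep '[[0,0,0.004,0,245],[0,0,0.004,0,245],[0,0,0,0,245]]' 14
python3 - <<'E'
from h import *
st(); snap('AW',{'scene':(130,70,330,270)},4,('scene',))
E
```

```text
t: 79.48
tool_pos: [0.6109, -0.0595, 0.2642]
orientation: [3.139, -0.03, 0.012]
force: [-6.4, -3.2, 19.9]
opening: 0.0113
t: 79.73
tool_pos: [0.6126, -0.0608, 0.2625]
orientation: [3.136, -0.031, 0.025]
force: [-15.0, -5.9, 44.6]
opening: 0.0115
t 79.73 pos [ 0.6126 -0.0608  0.2625] x [ 1.    -0.019  0.016] y [-0.02  -1.     0.006] z [ 0.016 -0.006 -1.   ] q [-0.18  0.14  1.38 -0.    1.61  1.41] F [-15.   -5.9  44.6] open 0.0115
```

View pics/AW_scene.png

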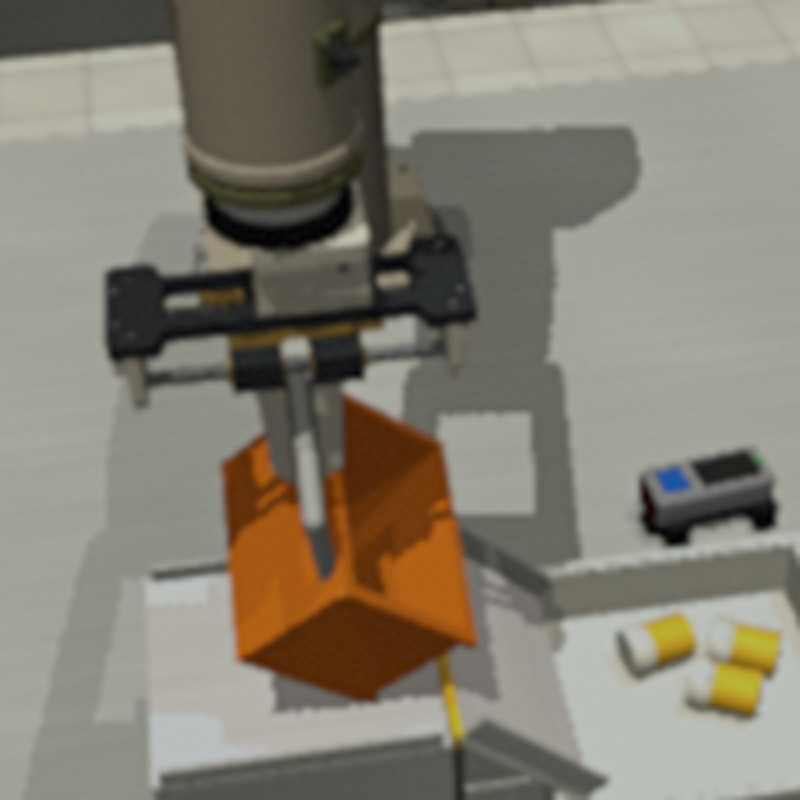

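```bash
python3 -m creep '[[0,0,-0.012,0,245],[0,0,-0.008,0,245],[0.012,0,0,0,245],[0.012,0,0,0,245],[0,0,0,0,245],[0,0,0,0,245]]' 14; python3 -m creep '[[0,0,0.004,0,245],[0,0,0.004,0,245],[0,0,0.003,0,245],[0,0,0.0,0,245]]' 14
python3 - <<'E'
from h import *
st()
E
```

```text
t: 80.28
tool_pos: [0.6329, -0.0584, 0.269]
orientation: [-3.141, 0.028, 0.004]
force: [-0.2, 0.1, -3.6]
opening: 0.0117
t: 80.62
tool_pos: [0.6337, -0.0596, 0.2633]
orientation: [3.14, -0.029, 0.008]
force: [-4.4, -2.4, 13.7]
opening: 0.0116
t 80.62 pos [ 0.6337 -0.0596  0.2633] x [ 1.    -0.019  0.005] y [-0.019 -1.     0.002] z [ 0.005 -0.002 -1.   ] q [-0.17  0.21  1.3  -0.    1.63  1.42] F [-4.4 -2.4 13.7] open 0.0116
```

```bash
python3 -m creep '[[-0.005,0,0.001,0,245],[-0.005,0,0.001,0,245],[-0.005,0,0.001,0,245],[-0.005,0,0.001,0,245],[0,0,0,0,245]]' 12
python3 - <<'E'
from h import *
st(); snap('AX',{'scene':(130,70,330,270)},4,('scene',))
E
```

```text
t: 81.03
tool_pos: [0.6129, -0.059, 0.2575]
orientation: [3.14, -0.03, 0.004]
force: [-2.9, -1.5, 7.1]
opening: 0.0114
t 81.03 pos [ 0.6129 -0.059   0.2575] x [ 1.    -0.019  0.003] y [-0.019 -1.     0.001] z [ 0.003 -0.001 -1.   ] q [-0.18  0.15  1.37 -0.    1.61  1.41] F [-2.9 -1.5  7.1] open 0.0114
```

View pics/AX_scene.png

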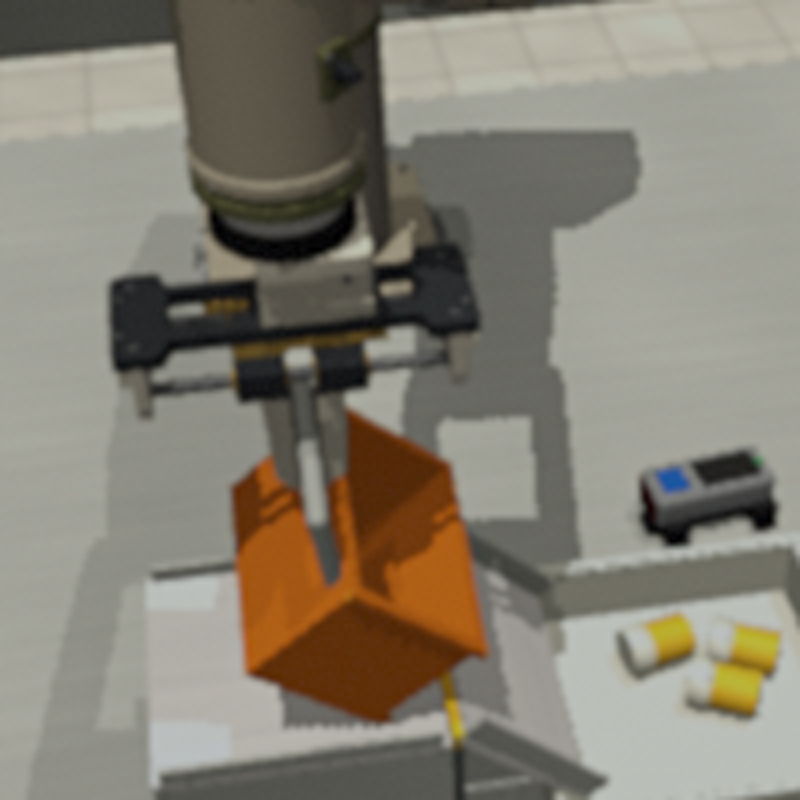

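```bash
python3 -m creep '[[-0.005,0,0.002,0,245],[-0.005,0,0.002,0,245],[-0.003,0,0.002,0,245],[0,0,0,0,245]]' 12
python3 - <<'E'
from h import *
st(); snap('AY',{'scene':(130,70,330,270)},4,('scene',))
E
```

```text
t: 81.42
tool_pos: [0.5999, -0.0589, 0.2519]
orientation: [3.14, -0.029, 0.004]
force: [-4.0, -1.9, 10.2]
opening: 0.0116
t 81.42 pos [ 0.5999 -0.0589  0.2519] x [ 1.    -0.019  0.003] y [-0.019 -1.     0.002] z [ 0.003 -0.002 -1.   ] q [-0.18  0.12  1.42 -0.    1.6   1.41] F [-4.  -1.9 10.2] open 0.0116
```

View pics/AY_scene.png

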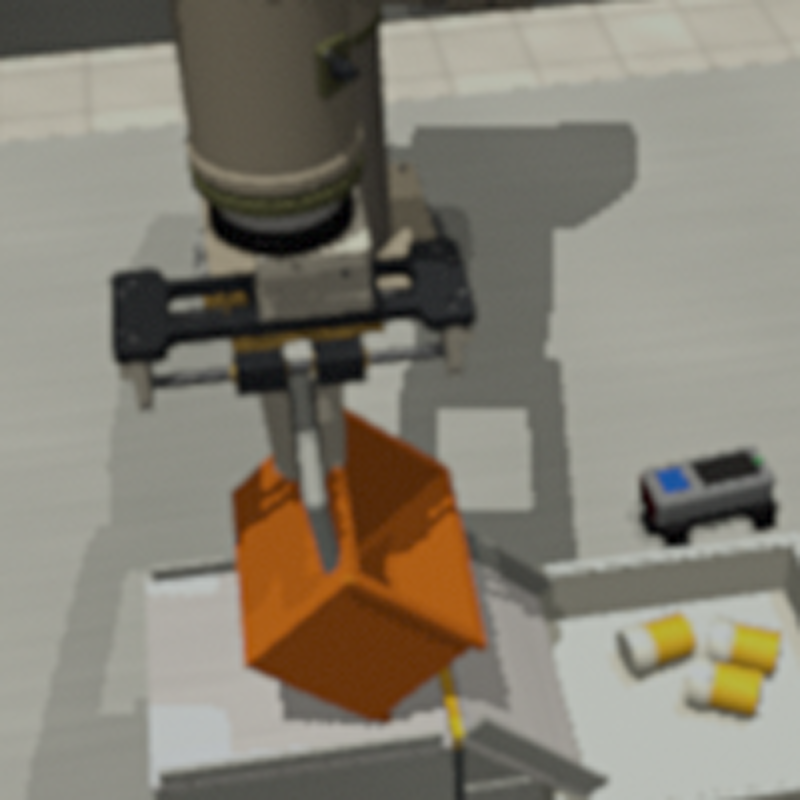

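```bash
cat > fit.py <<'E'
from h import *
from scipy.optimize import least_squares
def fit(obs,off,k=4,sh=.015):
    tcp=read_state()['tool_pos']
    def model(p,P):
        g,roll,th,hz,yaw,dx,dy=p
        v=np.array(P)/1000-np.array([g,-.09,.112])
        return R.from_euler('xyz',[-th,roll,yaw]).apply(v)+[tcp[0]+dx,tcp[1]+dy,tcp[2]+hz]
    def res(p):
        r=[]
        for P,o in obs.items(): r+=list(proj('scene',model(p,P))-(np.array(o)/k+off))
        return np.r_[r,p[5]/.002,p[6]/.002,(p[3]-.03)/sh]
    s=least_squares(res,[0,.1,.9,.025,0,0,0],loss='soft_l1'); p=s.x
    print(np.round(p,4),'roll,tilt,yaw deg',np.degrees(p[[1,2,4]]).round(1)); print(np.round(s.fun,1))
    for P in [(0,62,0),(70,62,0),(-70,62,0),(70,-50,0),(0,0,0)]: print(P,np.round(model(p,P),3))
E
python3 - <<'E'
from fit import *
fit({(70,-50,95):(347,583),(70,-50,0):(247,662),(70,50,0):(388,718),(70,50,95):(487,643),(-70,50,95):(450,470),(-70,-50,0):(236,493)},[130,70])
E
```

```text
[-0.0106  0.0696  0.7523  0.0376 -0.0508 -0.     -0.0012] roll,tilt,yaw deg [ 4.  43.1 -2.9]
[ 1.5 -0.3  0.5  1.5 -2.4  0.3 -1.2 -0.6  0.4 -0.1  0.8 -0.2 -0.  -0.6
  0.5]
(0, 62, 0) [ 0.599 -0.026  0.104]
(70, 62, 0) [ 0.669 -0.029  0.099]
(-70, 62, 0) [ 0.53  -0.022  0.109]
(70, -50, 0) [ 0.67  -0.111  0.175]
(0, 0, 0) [ 0.6   -0.071  0.146]
```

```bash
python3 -m creep '[[0.001,0.0081,0.0016,0,245],[0.001,0.0079,0.0023,0,245],[0.001,0.0079,0.0023,0,245],[0.001,0.0077,0.003,0,245],[0.001,0.0077,0.003,0,245],[0.001,0.0074,0.0037,0,245],[0.001,0.0074,0.0037,0,245],[0,0,0,0,245]]' 12
python3 - <<'E'
from h import *
st(); snap('AZ',{'scene':(130,70,330,270)},4,('scene',))
E
```

```text
t: 82.13
tool_pos: [0.6061, -0.1152, 0.2317]
orientation: [3.138, -0.032, 0.003]
force: [-3.8, -3.7, 5.1]
opening: 0.0116
t 82.13 pos [ 0.6061 -0.1152  0.2317] x [ 1.    -0.02   0.002] y [-0.02  -1.     0.003] z [ 0.002 -0.003 -1.   ] q [-0.27  0.16  1.41 -0.    1.57  1.32] F [-3.8 -3.7  5.1] open 0.0116
```

View pics/AZ_scene.png

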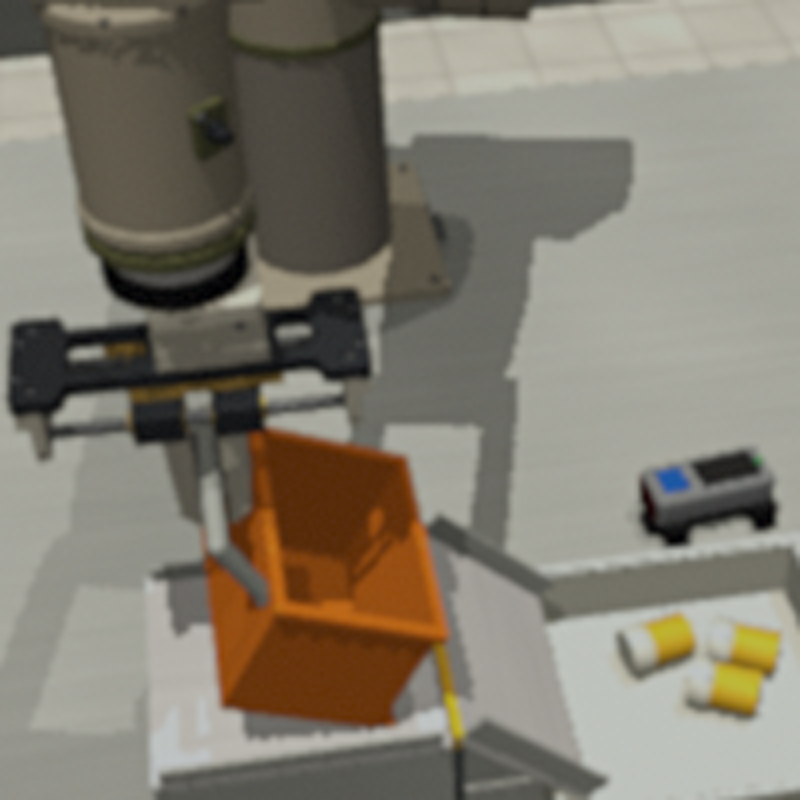

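```bash
python3 -m creep '[[0,0.007,0.0043,0,245],[0,0.007,0.0043,0,245],[0,0.0067,0.0048,0,245],[0,0.0067,0.0048,0,245],[0,0.0062,0.0054,0,245],[0,0.0062,0.0054,0,245],[0,0,0,0,245]]' 12
python3 - <<'E'
from h import *
st(); snap('BA',{'scene':(130,70,330,270)},4,('scene',))
E
```

```text
t: 82.77
tool_pos: [0.6044, -0.153, 0.1986]
orientation: [-3.141, 0.03, 0.004]
force: [-2.3, -1.1, -0.9]
opening: 0.0114
t 82.77 pos [ 0.6044 -0.153   0.1986] x [ 1.    -0.019 -0.003] y [-0.019 -1.    -0.001] z [-0.003  0.001 -1.   ] q [-0.33  0.2   1.43 -0.    1.52  1.26] F [-2.3 -1.1 -0.9] open 0.0114
```

View pics/BA_scene.png

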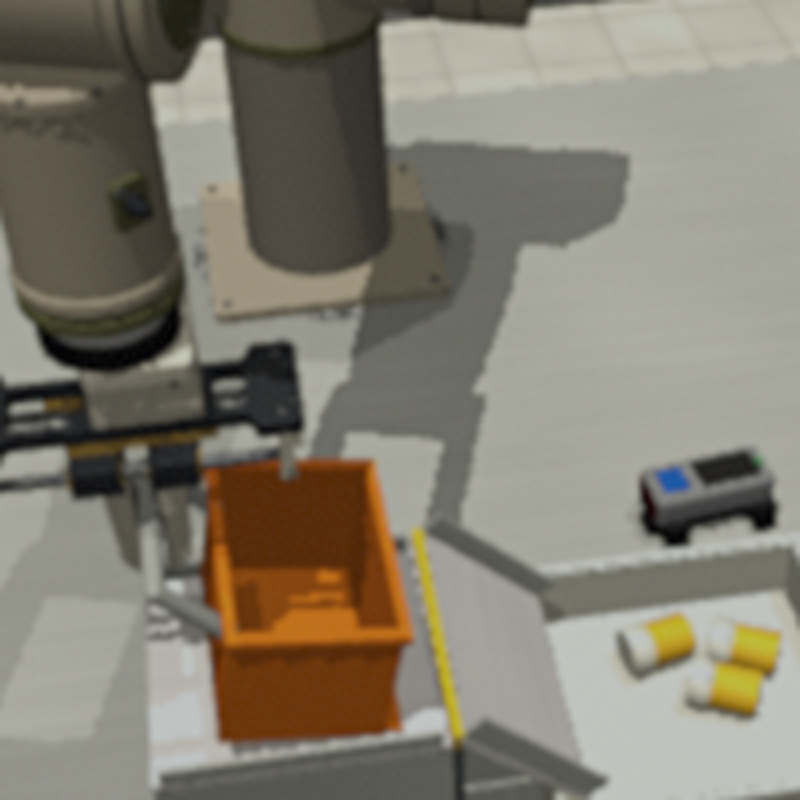

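```bash
python3 -m creep '[[0,0.003,0.002,0,245],[0,0.002,0.002,0,245],[0,0,0,0,245],[0,0,0,0,220],[0,0,0,0,190],[0,0,0,0,173],[0,0,0,0,173],[0,0,0,0,173]]' 12
python3 - <<'E'
from h import *
st(); snap('BB',{'scene':(130,70,330,270)},4,('scene',))
E
```

```text
t: 83.48
tool_pos: [0.6055, -0.1571, 0.1971]
orientation: [3.141, -0.028, 0.001]
force: [-0.2, -1.9, -0.4]
opening: 0.0295
t 83.48 pos [ 0.6055 -0.1571  0.1971] x [ 1.    -0.018  0.   ] y [-0.018 -1.     0.   ] z [ 0. -0. -1.] q [-0.34  0.2   1.43 -0.    1.51  1.25] F [-0.2 -1.9 -0.4] open 0.0295
```

View pics/BB_scene.png

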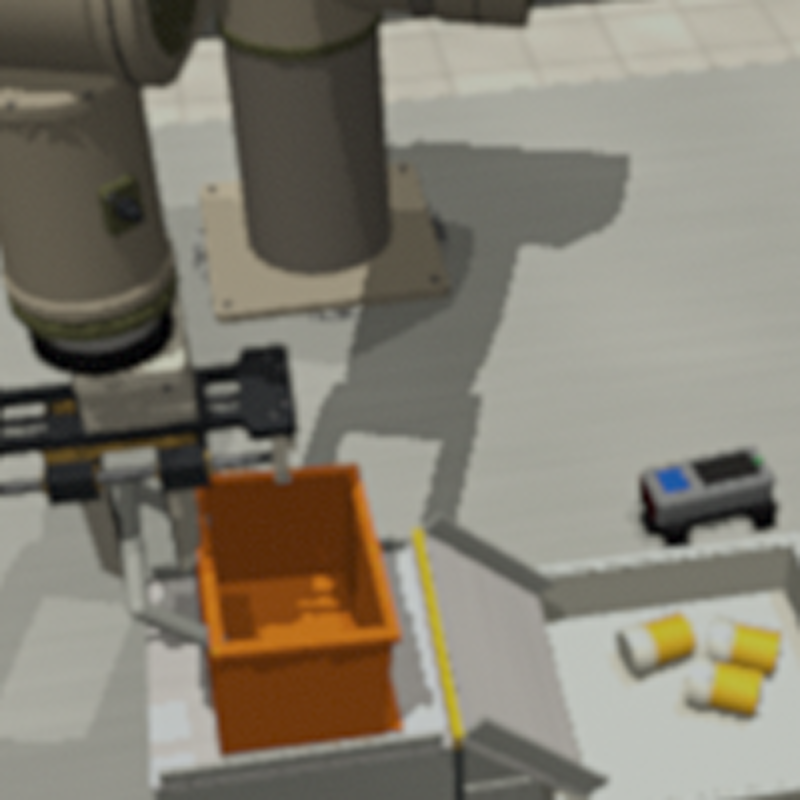

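```bash
python3 -m creep '[[0,0,-0.005,0,173],[0,0,-0.01,0,173],[0,0,-0.02,0,173],[0,0,-0.03,0,173],[0,0,-0.04,0,173],[0,0,-0.04,0,173],[0,0.03,-0.01,0,173],[0,0.04,0,0,173],[0,0.04,0,0,173],[0,0.04,0,0,173],[0,0,0,0,173]]' 12
python3 - <<'E'
from h import *
st(); snap('BC',{'scene':(130,100,330,300),'top':(160,60,360,240)},4)
for n in ('scene','top'):
  for q in ('bin_heel','bin_handle','bin_in','bin_label'):
    print(n,q,[(np.round(d['pixel'],1),round(d['confidence'],2)) for d in tip_of(n,q)[:1]])
E
```

```text
t: 84.45
tool_pos: [0.601, -0.3139, 0.3515]
orientation: [3.139, -0.038, -0.002]
force: [0.3, 0.4, -1.4]
opening: 0.0298
t 84.45 pos [ 0.601  -0.3139  0.3515] x [ 1.    -0.024 -0.001] y [-0.024 -1.     0.002] z [-0.001 -0.002 -1.   ] q [-0.56  0.34  0.98 -0.    1.82  1.04] F [ 0.3  0.4 -1.4] open 0.0298
scene bin_heel [(array([227.5, 233.9]), 0.65)]
scene bin_handle [(array([158.1, 209.9]), 0.85)]
scene bin_in []
scene bin_label [(array([193.5, 196.4]), 0.86)]
top bin_heel [(array([274.2, 160.2]), 0.93)]
top bin_handle [(array([322.8, 153.3]), 0.95)]
top bin_in [(array([293.7, 161.8]), 0.74)]
top bin_label [(array([298.4, 183. ]), 0.98)]
```

View pics/BC_scene.png

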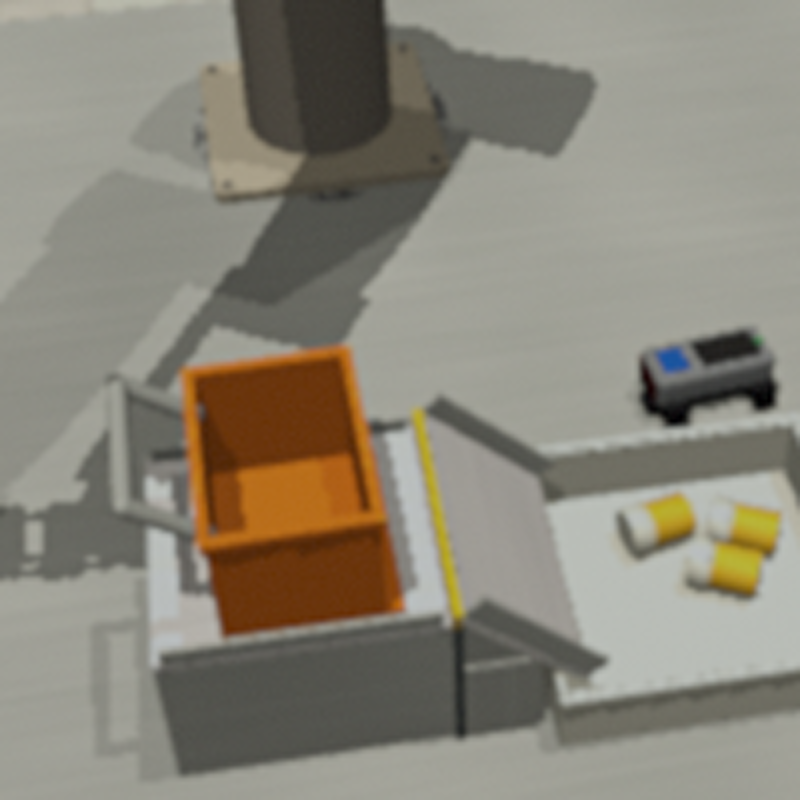

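View pics/BC_top.png

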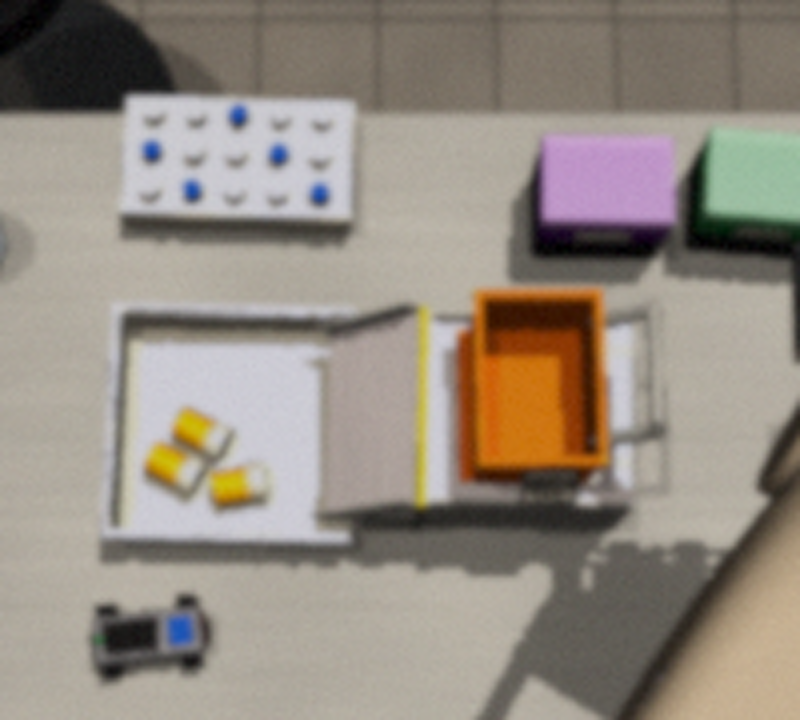

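Run:
```python
from h import *
T={'+-':(602,290),'++':(476,290),'--':(606,468),'-+':(478,470)}
S={'--':(184,368),'-+':(350,347),'++':(386,518),'+-':(206,545)}
P={}
for k in T:
    P[k],e=tri(np.array(S[k])/4+[130,100],np.array(T[k])/4+[160,60]); print(k,np.round(P[k],4),round(e,4))
print('roll slope',np.degrees(np.arctan2((P['+-'][2]+P['++'][2]-P['--'][2]-P['-+'][2])/2,.14)),'pitch',np.degrees(np.arctan2((P['++'][2]+P['-+'][2]-P['+-'][2]-P['--'][2])/2,.1)))
print('heel scene',at_z('scene',(227.5,233.9),.12),'top',at_z('top',(274.2,160.2),.12))
print('handle',tri((158.1,209.9),(322.8,153.3)))
print('stop top ends',at_z('top',(160+423/4,60+310/4),.132),at_z('top',(160+420/4,60+505/4),.132))
print('scene bottom +x edge', [np.round(at_z('scene',np.array(p)/4+[130,100],.12),4) for p in ((225,636),(403,608))])
```

```text
+- [ 0.6961 -0.1344  0.2137] 0.0025
++ [ 0.6963 -0.0321  0.2133] 0.0002
-- [ 0.5476 -0.1361  0.2106] 0.0011
-+ [ 0.5465 -0.0325  0.2083] 0.0003
roll slope 1.6708438129886725 pitch -0.7630637623733175
heel scene [ 0.63079022 -0.02405653  0.12      ] top [ 0.62620541 -0.02101802  0.12      ]
handle (array([ 0.62123579, -0.17515558,  0.22998896]), np.float64(0.008695068130833173))
stop top ends [0.7047851  0.00840107 0.132     ] [0.53159197 0.01209731 0.132     ]
scene bottom +x edge [array([ 0.6888, -0.133 ,  0.12  ]), array([ 0.6892, -0.025 ,  0.12  ])]
```

```bash
python3 -m creep '[[0,0,0,0,173],[0,0,0,0,173],[0,0,0,0,173]]'
python3 - <<'E'
from h import *
st(); snap('BD')
for c in ('scene','top'):
  print(c,'pots',[(np.round(d['pixel']),round(d['confidence'],2)) for d in silhouettes(c,'pot1_center')])
  print('scanner',[(np.round(d['pixel']),round(d['confidence'],2)) for d in tip_of(c,'scanner_center')[:1]],proj(c,(.432,.254,.032)))
E
```

```text
t: 85.2
tool_pos: [0.6027, -0.3068, 0.3519]
orientation: [-3.141, 0.028, -0.0]
force: [0.5, -0.1, -0.1]
opening: 0.0298
t 85.20 pos [ 0.6027 -0.3068  0.3519] x [ 1.    -0.018  0.   ] y [-0.018 -1.    -0.   ] z [ 0.  0. -1.] q [-0.55  0.34  0.99  0.    1.82  1.04] F [ 0.5 -0.1 -0.1] open 0.0298
scene pots []
scanner [(array([309., 190.]), 0.65)] [306.81720422 190.94577224]
top pots []
scanner [(array([197., 218.]), 0.61)] [197.670549   218.17185433]
```

View pics/BD_scene.png

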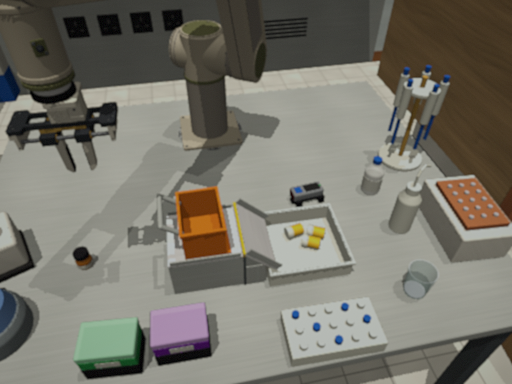

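View pics/BD_top.png

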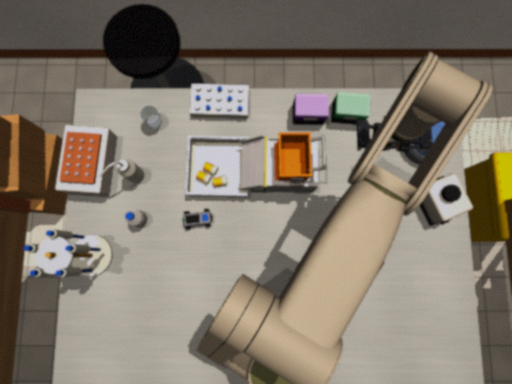

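```bash
python3 -c "
from plant import *
print(close_job())"
```

```text
the job is handed in; nothing more can be done
None
```

I handed the job in at about 85 s. All four steps were done, and my last checks met the end conditions.

**What I did:** I held the scanner on the label for more than 2 s and put it back in its cradle. I collected the three pots, which were all that were there, in the bin. I then slid the bin to the stop and tipped it to about 132°, and all three pots ran out into the tray.

**What went wrong:** On the way back the bar slipped from the fingers, and the bin fell and slid into the tray. I lifted it out and set it on end on the deck. I then regripped it by the bar, let it swing level, and stood it upright behind the stop.

**Last checks:**
- **Bin:** it stands upright within about 2°. Its flange is about 25–35 mm behind the stop and roughly 10 mm off the middle.
- **Pots:** all three lie in the tray in both pictures, and no other pot is in view.
- **Scanner:** it sits in the cradle, with both cameras within about 2 px of where I expected it.
- **Jar and bottles:** both bottles and the jar (seen in the scene picture only) stand upright where they were.
- **Robot:** it is clear of everything.

**Checks that failed or disagreed:**
- In the last pictures the pot network found no pots in either view, so the count of three is from looking at the pictures.
- The bin's tilt and the distance to the stop differed between the two cameras by a few mm, within the limits.
- The wrist force reached 54.7 N in one press during the run, and about 45 N while I was setting the bin down. The limit is 120 N.

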